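# Pack the parts cartons, stack the totes and slide the tray home

## Task

Put every blue parts carton upright on the floor of a tote, then stack the blue tote on the grey one of the pulled-out tray and the green tote on the blue one, each turned so that it stands on the ledges of the tote below and does not nest into it and crush the carton. When the stack stands, push the tray in until it is felt to reach its stop, with everything still in place, and leave the tape roll and the hammer where they lie.

Things in the scene. Friction and masses are not known exactly. Their poses are not given: they have to be found in the camera images.
- tote_blue: Blue plastic stack-nest tote, loose, 170 x 64 x 60 mm, 0.13 to 0.22 kg empty. Origin at the centre of its underside, x along its length to its YELLOW end, z up. Grip it across the middle by the upright rim band (z 36 to 60 mm, 64 mm wide); below that its sides draw in to 49 mm at the bottom. Floor 3 mm thick, 45 mm wide inside.
- tote_green: Green tote, loose, shaped like the blue one and the grey one. Inside each, 52 mm above the underside (8 mm below the rim), are ledges: one at the middle of the yellow end, two in the corners of the plain end; 135 mm clear between them lengthwise, 122 mm between the end walls at the floor. The mouth is 164 x 58 mm.
- bottom_tote (a point): Origin (and axes: x to its yellow end) of the grey tote fixed on the tray, 17 mm above the bench, rim at 77 mm. All totes: set in with the SAME facing as the tote below, a tote nests, underside only 25 mm above the other's; turned half round (yellow end over plain end) it stands on the ledges, underside 52 mm above the other's, with about 4 mm of play each way.
- blue_yellow_end (a point): Point on the outer face of the blue tote's yellow end, 85 mm from its origin along x, 48 mm up.
- green_yellow_end (a point): The same point of the green tote.
- tray (a joint): Pull-out tray that carries the grey tote, sliding on a low fixed dock: 0 = home against its stop, grows as it is pulled out towards the robot (m, at most 0.10). It takes about 4 N to move and stays where it is left.
- push_plate (a point): Centre of the front face of the red push plate on the tray (110 mm wide, 17 to 57 mm above the bench, 8 mm thick), 95 mm in front of the grey tote's middle; x of this frame is the direction to push in.
- dock: The fixed steel dock under the tray, 270 x 197 mm, rails 22 mm high; origin on the bench under the middle of the grey tote when the tray is home; its x axis is the direction in which the tray goes home.
- carton_1: Blue cardboard carton of parts, 35 x 56 x 45 mm (x, y, z), 0.09 to 0.24 kg, origin at the centre of its underside. Lengthwise (its 56 mm along the tote) it fits in a tote, one in each; across it does not. May be absent.
- carton_2: Blue carton like carton_1. May be absent.
- carton_3: Blue carton like carton_1. May be absent.
- tape: Bystander: roll of masking tape, 104 mm across, 24 mm high, lying flat on the brown board to the left.
- hammer: Bystander: hammer, 229 mm long, lying on the brown board to the left.
Mind the look-alikes: they are no part of the job. Leave any purple look-alike of the carton_2 alone.

How it is judged (in metres and radians):
On the way:
1. the cartons lie in the totes, the blue tote stands on the ledges of the grey one and the green on those of the blue one, while the tray is still pulled out (x of tote_blue in the frame of bottom_tote between -0.008 and 0.008 m and y of tote_blue in the frame of bottom_tote between -0.008 and 0.008 m and z of tote_blue in the frame of bottom_tote between 0.049 and 0.056 m and x of blue_yellow_end in the frame of bottom_tote below -0.06 m and angle between each of tote_blue, tote_green's own z axis and vertical below 0.06 rad and x of tote_green in the frame of tote_blue between -0.008 and 0.008 m and y of tote_green in the frame of tote_blue between -0.008 and 0.008 m and z of tote_green in the frame of tote_blue between 0.049 and 0.056 m and x of green_yellow_end in the frame of tote_blue below -0.06 m and ((x of carton_1 in the frame of bottom_tote between -0.045 and 0.045 m and y of carton_1 in the frame of bottom_tote between -0.02 and 0.02 m and z of carton_1 in the frame of bottom_tote between -0.002 and 0.012 m) or (x of carton_1 in the frame of tote_blue between -0.045 and 0.045 m and y of carton_1 in the frame of tote_blue between -0.02 and 0.02 m and z of carton_1 in the frame of tote_blue between -0.002 and 0.012 m) or (x of carton_1 in the frame of tote_green between -0.045 and 0.045 m and y of carton_1 in the frame of tote_green between -0.02 and 0.02 m and z of carton_1 in the frame of tote_green between -0.002 and 0.012 m)) and ((x of carton_2 in the frame of bottom_tote between -0.045 and 0.045 m and y of carton_2 in the frame of bottom_tote between -0.02 and 0.02 m and z of carton_2 in the frame of bottom_tote between -0.002 and 0.012 m) or (x of carton_2 in the frame of tote_blue between -0.045 and 0.045 m and y of carton_2 in the frame of tote_blue between -0.02 and 0.02 m and z of carton_2 in the frame of tote_blue between -0.002 and 0.012 m) or (x of carton_2 in the frame of tote_green between -0.045 and 0.045 m and y of carton_2 in the frame of tote_green between -0.02 and 0.02 m and z of carton_2 in the frame of tote_green between -0.002 and 0.012 m)) and ((x of carton_3 in the frame of bottom_tote between -0.045 and 0.045 m and y of carton_3 in the frame of bottom_tote between -0.02 and 0.02 m and z of carton_3 in the frame of bottom_tote between -0.002 and 0.012 m) or (x of carton_3 in the frame of tote_blue between -0.045 and 0.045 m and y of carton_3 in the frame of tote_blue between -0.02 and 0.02 m and z of carton_3 in the frame of tote_blue between -0.002 and 0.012 m) or (x of carton_3 in the frame of tote_green between -0.045 and 0.045 m and y of carton_3 in the frame of tote_green between -0.02 and 0.02 m and z of carton_3 in the frame of tote_green between -0.002 and 0.012 m)) and value of joint tray above 0.04 m), for 0.3 s.
At the end, for the whole second after the job is handed in: Every carton stands on the floor of a tote; blue tote on the ledges of the grey, green on those of the blue (underside 49 to 56 mm above the other's, centred within 8 mm, yellow end over plain end, level); the tray home within 4 mm; all at rest (x of tote_blue in the frame of bottom_tote between -0.008 and 0.008 m and y of tote_blue in the frame of bottom_tote between -0.008 and 0.008 m and z of tote_blue in the frame of bottom_tote between 0.049 and 0.056 m and x of blue_yellow_end in the frame of bottom_tote below -0.06 m and angle between each of tote_blue, tote_green's own z axis and vertical below 0.06 rad and x of tote_green in the frame of tote_blue between -0.008 and 0.008 m and y of tote_green in the frame of tote_blue between -0.008 and 0.008 m and z of tote_green in the frame of tote_blue between 0.049 and 0.056 m and x of green_yellow_end in the frame of tote_blue below -0.06 m and ((x of carton_1 in the frame of bottom_tote between -0.045 and 0.045 m and y of carton_1 in the frame of bottom_tote between -0.02 and 0.02 m and z of carton_1 in the frame of bottom_tote between -0.002 and 0.012 m) or (x of carton_1 in the frame of tote_blue between -0.045 and 0.045 m and y of carton_1 in the frame of tote_blue between -0.02 and 0.02 m and z of carton_1 in the frame of tote_blue between -0.002 and 0.012 m) or (x of carton_1 in the frame of tote_green between -0.045 and 0.045 m and y of carton_1 in the frame of tote_green between -0.02 and 0.02 m and z of carton_1 in the frame of tote_green between -0.002 and 0.012 m)) and ((x of carton_2 in the frame of bottom_tote between -0.045 and 0.045 m and y of carton_2 in the frame of bottom_tote between -0.02 and 0.02 m and z of carton_2 in the frame of bottom_tote between -0.002 and 0.012 m) or (x of carton_2 in the frame of tote_blue between -0.045 and 0.045 m and y of carton_2 in the frame of tote_blue between -0.02 and 0.02 m and z of carton_2 in the frame of tote_blue between -0.002 and 0.012 m) or (x of carton_2 in the frame of tote_green between -0.045 and 0.045 m and y of carton_2 in the frame of tote_green between -0.02 and 0.02 m and z of carton_2 in the frame of tote_green between -0.002 and 0.012 m)) and ((x of carton_3 in the frame of bottom_tote between -0.045 and 0.045 m and y of carton_3 in the frame of bottom_tote between -0.02 and 0.02 m and z of carton_3 in the frame of bottom_tote between -0.002 and 0.012 m) or (x of carton_3 in the frame of tote_blue between -0.045 and 0.045 m and y of carton_3 in the frame of tote_blue between -0.02 and 0.02 m and z of carton_3 in the frame of tote_blue between -0.002 and 0.012 m) or (x of carton_3 in the frame of tote_green between -0.045 and 0.045 m and y of carton_3 in the frame of tote_green between -0.02 and 0.02 m and z of carton_3 in the frame of tote_green between -0.002 and 0.012 m)) and value of joint tray below 0.004 m and linear speed of each of tote_blue, tote_green below 0.02 m/s); the robot touches nothing.
It fails at once if a bystander (tape roll, hammer) is moved more than 4 cm (distance of any of tape, hammer from where it was at the start of the episode above 0.04 m).
Of carton_1, carton_2, carton_3 only 2 to 3 are there at a start; the rules pass over those that are not, and their reading is None.
At some moment in a run one of carton_1, carton_2, carton_3 may be knocked a few centimetres aside while the robot is not near it.
It also fails if it takes over 208 s, if anything falls off the work surface, if the arm or the gripper's body presses on something with over 40 N, if the wrist force passes 120 N, or if a joint passes its speed limit or range.

## Robot

A 7-joint arm with a two-finger parallel gripper is mounted at the origin on a cart in front of the work surface, level with it; the furniture and walls round the work are solid. World frame = base frame: x ahead of the robot, y to its left, z up, the work surface at z = 0. Lengths are in m, angles in degrees, forces in N, time in s.
With the tool pointing down it reaches from about 0.425 to 0.875 m from the base axis. Payload 8.4 kg.
Tool frame: the origin (TCP) lies midway between the tips of the shut fingers; the grasp point (between the pads) lies r.grip_depth behind it (r.grip_depth is the distance from the TCP to the grasp point, in m); z points along the fingers, y is the line along which they close (so a half turn about z gives the same grasp; the last joint's range is limited). The gripper opens to 85 mm and grips with 20 to 120 N. Pads are 22 mm wide; open, the fingers measure 114 mm over their backs; the gripper's body (76 mm by 85 mm) begins 54 mm behind the grasp point. The pads swing forward as they close: fully open they stand 13 mm farther back than shut.
Start: joints at [-70.657, 19.091, 2.286, 83.961, -0.768, 76.965, -3.352], TCP at [0.275, 0.589, 0.231] pointing down, gripper open.
Joint ranges: [-147.57, 147.57], [-21.85, 119.76], [-74.77, 79.35], [14.55, 137.4], [-85.83, 265.84], [4.83, 119.75], [-152.11, 152.11]. Speed limits (degrees/s): [127.2, 127.2, 159.86, 159.86, 180, 180, 180].

## Interface

Orientations are given as [roll, pitch, yaw] about the fixed x, y, z axes, in that order (R = Rz(yaw) Ry(pitch) Rx(roll)).
In Python, from bench import r gives the robot as it stands. The module is installed in compiled form; this text tells all that it offers.
- The arm moves only by the tool jog_arm, never from a script. Its arguments are lists of equal length, an entry for each row: "offset": the shift along the tool's x, y, z in units of 0.04 m (1.0 is 0.04 m), a list of three; "twist": the turn about the tool's z in units of 4 degrees (1.0 is 4 degrees). A call has 1 to 20 rows; each row shifts and turns the commanded pose from where the row before left it, along the tool's axes as they then stand; what a row does not reach is not made up. A row lasts 1/12 s, in which the tool goes at most 41.7 mm and 7.16 degrees, less where a joint would pass 70% of its speed; a pose out of reach is approached as far as the arm can. A call with a number of a shift or a turn outside -1 to 1 is refused whole. A call with a gripper value outside its range is refused whole. "gripper" is the closure, from -1 (fully open) to 1 (shut), set as the call begins (left out, the last holds). The fingers move at their own pace and stop on an object; the grip force is fixed at half the most. Time passes only in rows, so rows that do not move let the fingers close. It gives the time, the measured TCP pose, the force, the opening and the grip force at its end, in the units of the state.
- r.read_state(): the state, without advancing time (a new reading comes with each control period).
- r.snapshot(name): name is "scene" or "top" or "wrist"; returns the picture (384x512x3 uint8, red, green, blue); there is no depth.
- r.camera_info(name): a dict with "camera_matrix" (3x3 intrinsics, pixels), "rvec" (rotation vector, rad) and "tvec" (3), from world to camera coordinates, as OpenCV has them. Camera axes: x right, y down, z forward; pixel columns grow to the right and rows downward; lengths in m; the calibration is good to about 2 mm. A picture is of the moment at which its call begins: read the wrist's pose just before it. camera_info takes no time and is no camera call; for the wrist camera it gives the pose at the moment of the call.
- r.job_done(): hands the job in; it is judged then, once.
The state is a dict: "time_s": time; "q": joint angles; "joint_velocities": joint speeds; "tau": joint torques, N m; "tcp_pos": TCP position; "orientation": TCP orientation; "ft_force": force on the tool from outside, world axes, zero at the start; "moment": the same for the moment, N m; "width": finger opening in m; "gripper_force": force on a finger pad.
Only numpy, scipy, OpenCV 4.12 (cv2) and the standard library are available. Lean on these libraries where they do the work, as an engineer would, in place of code of your own. Each camera call takes 0.05 s, during which the arm holds its last target. There are 200 camera calls.

## Working session

There is one attempt and no reset: what is moved stays moved. The work goes in short steps, Python scripts to look and compute and a tool call to move; the robot and the scene stay as the last step left them, time stands still between calls to the robot, and variables do not carry over. Pictures are saved under pics/ and viewed, at most 14 in all, crops included, and the job is handed in when it is done.

Besides the shell and the picture viewer there is one more tool, called after "Request:" as name(argument=value, ...) on one line, values as JSON. jog_arm: Moves the arm, as the interface text tells. Shifts and turns lie within -1 to 1; 1 stands for 0.04 m of shift or 4 degrees of turn. Its arguments: {"type":"object","properties":{"offset":{"type":"array"},"twist":{"type":"array"},"gripper":{"type":"number"}},"required":["offset","twist"]}

```bash
mkdir -p pics; cat > h.py <<'E'
import numpy as np, cv2
from bench import r
def save(cam,fn,crop=None,s=1):
    im=r.snapshot(cam)[:,:,::-1]
    cv2.imwrite('pics/full_'+fn,im)
    if crop: x0,y0,x1,y1=crop; im=im[y0:y1,x0:x1]
    if s!=1: im=cv2.resize(im,None,fx=s,fy=s,interpolation=cv2.INTER_CUBIC)
    cv2.imwrite('pics/'+fn,im)
def cam(name):
    c=r.camera_info(name); return np.array(c['camera_matrix'],float),np.array(c['rvec'],float).ravel(),np.array(c['tvec'],float).ravel()
def px2w(C,u,v,z):
    K,rv,t=C; R=cv2.Rodrigues(rv)[0]
    d=R.T@np.linalg.solve(K,[u,v,1]); o=-R.T@t
    return (o+d*(z-o[2])/d[2]).round(4)
def w2px(C,p):
    K,rv,t=C; return cv2.projectPoints(np.array(p,float).reshape(-1,3),rv,t,K,None)[0].reshape(-1,2).round(1)
def st():
    s=r.read_state()
    for k in('time_s','tcp_pos','orientation','ft_force','width','gripper_force'):print(k,np.round(s[k],4))
E
python3 - <<'E'
from h import *
st(); print(r.grip_depth, r.read_state()['q'])
save('top','t0.png',s=1.5625); save('scene','s0.png',s=1.5625)
for c in('top','scene','wrist'):
    K,rv,t=cam(c); R=cv2.Rodrigues(rv)[0]; print(c,K.tolist(),(-R.T@t).round(3),R.round(2).tolist())
E
```

```text
time_s 0.0
tcp_pos [0.2748 0.5885 0.2304]
orientation [-1.799083e+02  6.500000e-03  1.549753e+02]
ft_force [0.8679 0.0571 0.0058]
width 0.0851
gripper_force 0.0
0.0187 [-70.65774927  19.13060124   2.28576735  84.00943139  -0.7678565
  76.96711219  -3.34840283]
top [[406.8403765227395, 0.0, 257.3306772314811], [0.0, 406.8403765227395, 197.5281015566468], [0.0, 0.0, 1.0]] [ 0.32  -0.035  1.26 ] [[0.03, -1.0, -0.01], [-0.99, -0.03, -0.15], [0.15, 0.02, -0.99]]
scene [[469.2458065048419, 0.0, 252.81151132149273], [0.0, 469.2458065048419, 190.81447556779605], [0.0, 0.0, 1.0]] [0.752 0.7   1.188] [[-0.95, 0.3, 0.02], [0.23, 0.79, -0.57], [-0.18, -0.54, -0.82]]
wrist [[285.5649956297813, 0.0, 257.3286715426471], [0.0, 285.5649956297813, 187.7135705212256], [0.0, 0.0, 1.0]] [0.214 0.618 0.373] [[0.42, 0.91, -0.0], [0.87, -0.41, 0.27], [0.24, -0.12, -0.96]]
```

View pics/t0.png

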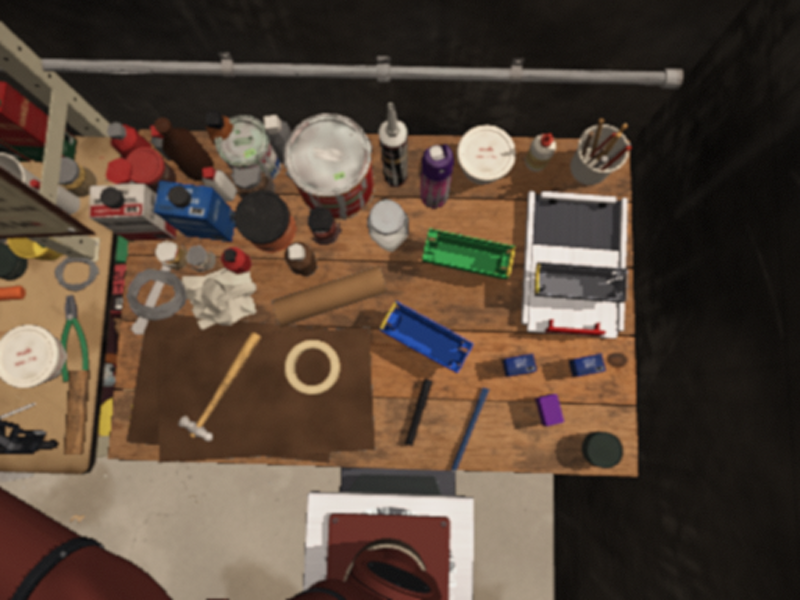

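View pics/s0.png

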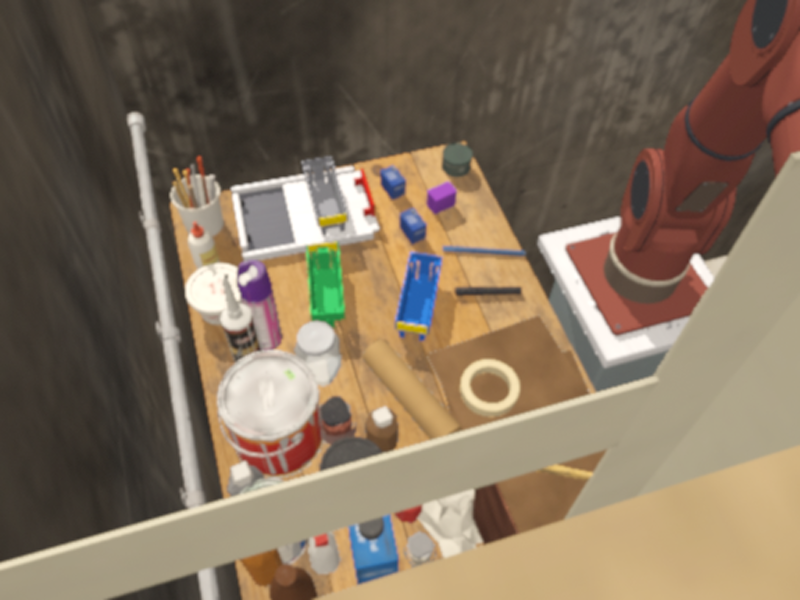

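The top view shows two cartons near (519,365) and (588,364), the purple decoy at (550,410), and the blue tote with its yellow end left at (388,318). The green tote's yellow end is right at (510,262), and the grey tote's is left at (538,280). The grey tote and tray need the closest fit, so I'll measure from the full-resolution crop.

```bash
python3 - <<'E'
from h import *
im=cv2.imread('pics/full_t0.png')
cv2.imwrite('pics/t0c.png',cv2.resize(im[115:275,235:415],None,fx=4.4,fy=3.75 and 4.4*0.85,interpolation=cv2.INTER_CUBIC)[:600])
C=cam('top'); s=1/1.5625
for n,u,v,z in [('c1',519,364,.045),('c2',588,363,.045),('purple',550,409,.045),('blueA',388,318,.06),('blueB',467,357,.06),('greenP',428,246,.06),('greenY',512,263,.06),('greyY',538,281,.077),('greyP',624,283,.077)]:
    print(n,px2w(C,u*s,v*s,z))
E
```

```text
c1 [ 0.4042 -0.2383  0.045 ]
c2 [ 0.4099 -0.3691  0.045 ]
purple [ 0.3213 -0.2966  0.045 ]
blueA [0.4836 0.0133 0.06  ]
blueB [ 0.4136 -0.138   0.06  ]
greenP [ 0.6265 -0.0596  0.06  ]
greenY [ 0.5971 -0.222   0.06  ]
greyY [ 0.5596 -0.2685  0.077 ]
greyP [ 0.5601 -0.4301  0.077 ]
```

View pics/t0c.png

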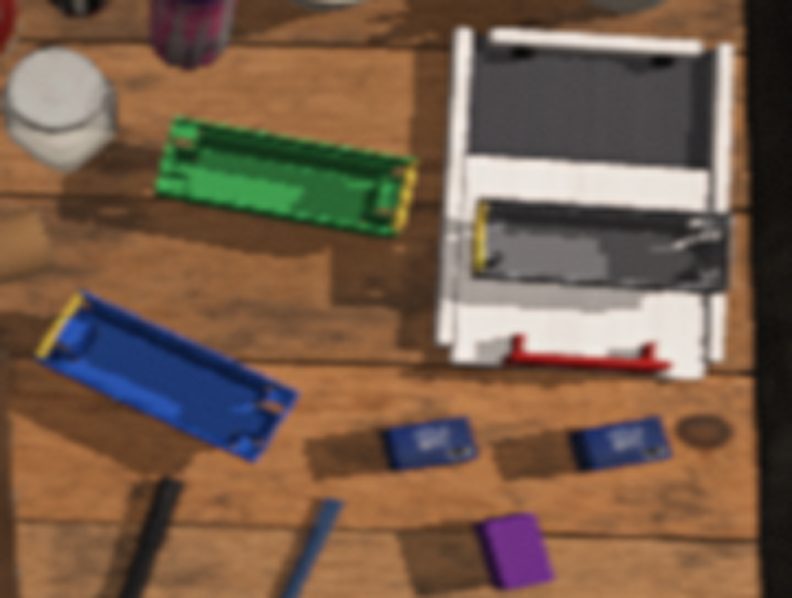

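The crop shows rim corners for blue (88,293),(298,395),(255,462),(38,357), green (178,118),(415,160),(392,237),(157,193), and grey (478,200),(728,212),(725,290),(474,274). Both cartons stand upright with their long sides nearly along image x.

```bash
python3 - <<'E'
from h import *
C=cam('top')
def q(n,pts,z):
    P=np.array([px2w(C,235+u/4.4,115+v/3.74,z) for u,v in pts])[:,:2]
    # order: first two along one long side
    d=(P[1]-P[0])+(P[2]-P[3]); print(n,P.mean(0).round(4),'longdir',np.degrees(np.arctan2(d[1],d[0])).round(1),'L',np.linalg.norm(d/2).round(3),'W',np.linalg.norm((P[3]-P[0]+P[2]-P[1])/2).round(3))
q('blue',[(88,293),(298,395),(255,462),(38,357)],.06)
q('green',[(178,118),(415,160),(392,237),(157,193)],.06)
q('grey',[(478,200),(728,212),(725,290),(474,274)],.077)
q('c1',[(385,428),(470,420),(477,456),(390,468)],.045)
q('c2',[(573,434),(660,420),(668,455),(580,468)],.045)
q('plate',[(512,340),(668,358),(668,369),(512,362)],.057)
q('dock',[(455,28),(730,45),(722,358),(440,342)],.022)
E
```

```text
blue [ 0.4495 -0.0624] longdir -118.3 L 0.165 W 0.061
green [ 0.6136 -0.1381] longdir -100.9 L 0.165 W 0.065
grey [ 0.5607 -0.3487] longdir -92.3 L 0.167 W 0.061
c1 [ 0.4029 -0.2403] longdir -80.6 L 0.059 W 0.03
c2 [ 0.4055 -0.368 ] longdir -78.1 L 0.06 W 0.028
plate [ 0.473  -0.3454] longdir -93.9 L 0.105 W 0.013
dock [ 0.6165 -0.3537] longdir -92.6 L 0.196 W 0.267
```

Request:
jog_arm(offset=[[-0.51,-0.435,0],[-0.51,-0.435,0],[-0.51,-0.435,0],[-0.51,-0.435,0],[-0.51,-0.435,0],[-0.51,-0.435,0],[-0.51,-0.435,0],[-0.51,-0.435,0],[-0.51,-0.435,0],[-0.51,-0.435,0],[-0.51,-0.435,0],[-0.51,-0.435,0],[-0.51,-0.435,0],[-0.51,-0.435,0],[-0.51,-0.435,0],[-0.51,-0.435,0],[-0.51,-0.435,0],[-0.51,-0.435,0],[-0.51,-0.435,0],[-0.51,-0.435,0]], twist=[0,0,0,0,0,0,0,0,0,0,0,0,0,0,0,0,0,0,0,0])

```text
time_s: 1.77
tcp_pos: [0.4976, 0.0997, 0.2311]
orientation: [-180.0, -0.0, 155.0]
ft_force: [0.5, 0.7, -0.2]
width: 0.0853
gripper_force: 0.0
```

Request:
jog_arm(offset=[[0,0,0],[0,0,0],[0,0,0],[0,0,0],[0,0,0],[0,0,0],[0,0,0],[0,0,0],[0,0,0],[0,0,0],[0,0,0],[0,0,0],[0,0,0],[0,0,0],[0,0,0],[0,0,0],[0,0,0],[0,0,0]], twist=[1,1,1,1,1,1,1,1,1,1,1,1,1,1,1,1,1,1])

```text
time_s: 3.27
tcp_pos: [0.4972, 0.1009, 0.231]
orientation: [-180.0, 0.0, 82.8]
ft_force: [-0.3, 0.1, -0.3]
width: 0.0854
gripper_force: 0.0
```

Request:
jog_arm(offset=[[0,0,0],[0,0,0],[0,0,0],[0,0,0],[0,0,0],[0,0,0],[0,0,0],[0,0,0],[0,0,0],[0,0,0],[0,0,0],[0,0,0],[0,0,0],[0,0,0],[0,0,0],[0,0,0],[0,0,0],[0,0,0]], twist=[1,1,1,1,1,1,1,1,1,1,1,1,1,1,1,1,1,1])

```text
time_s: 4.77
tcp_pos: [0.4972, 0.1009, 0.231]
orientation: [180.0, 0.0, 10.8]
ft_force: [-0.9, 0.3, 1.3]
width: 0.0853
gripper_force: 0.0
```

```bash
cat >> h.py <<'E'
def plan(x,y,z,yaw=None):
    "twist units first, then the shift in tool units after that twist (tool down assumed)"
    s=r.read_state(); p=np.array(s['tcp_pos']); y0=s['orientation'][2]
    tw=0
    if yaw is not None: tw=-((yaw-y0+180)%360-180)/4; 
    psi=np.radians(y0-4*tw); d=np.array([x,y,z])-p
    o=np.array([d[0]*np.cos(psi)+d[1]*np.sin(psi), d[0]*np.sin(psi)-d[1]*np.cos(psi), -d[2]])/.04
    print('pose',p.round(4),round(y0,2),'twist',round(tw,3),'off',o.round(3))
E
python3 -c "
from h import *
st();plan(.405,-.30,.23,11); print(r.read_state()['q'].__repr__())"
```

```text
time_s 4.7667
tcp_pos [0.4972 0.1009 0.231 ]
orientation [1.799926e+02 3.760000e-02 1.077030e+01]
ft_force [-0.8642  0.2678  1.3386]
width 0.0853
gripper_force 0.0
pose [0.4972 0.1009 0.231 ] 10.77 twist -0.057 off [-4.175  9.399  0.025]
array([-42.97239801,   1.73339836,  27.2957051 , 104.63627106,
        -0.8230599 ,  73.86287805, -94.68779859])
```

Request:
jog_arm(offset=[[-0.209,0.52,0],[-0.209,0.52,0],[-0.209,0.52,0],[-0.209,0.52,0],[-0.209,0.52,0],[-0.209,0.52,0],[-0.209,0.52,0],[-0.209,0.52,0],[-0.209,0.52,0],[-0.209,0.52,0],[-0.209,0.52,0],[-0.209,0.52,0],[-0.209,0.52,0],[-0.209,0.52,0],[-0.209,0.52,0],[-0.209,0.52,0],[-0.209,0.52,0],[-0.209,0.52,0],[-0.209,0.52,0],[-0.209,0.52,0]], twist=[0,0,0,0,0,0,0,0,0,0,0,0,0,0,0,0,0,0,0,0])

```text
time_s: 6.43
tcp_pos: [0.4121, -0.34, 0.2312]
orientation: [-180.0, -0.0, 11.0]
ft_force: [0.5, 0.3, 0.3]
width: 0.0854
gripper_force: 0.0
```

```bash
python3 -c "
from h import *
st()
C=cam('wrist');import pickle;pickle.dump(C,open('C1.pkl','wb'));save('wrist','w1.png',s=1.5625)
print(w2px(C,[[.405,-.368,.045],[.5607,-.3487,.077],[.403,-.24,.045]])*1.5625)"
```

```text
time_s 6.4333
tcp_pos [ 0.4121 -0.34    0.2312]
orientation [-1.799859e+02 -7.300000e-03  1.099280e+01]
ft_force [0.4972 0.2933 0.2896]
width 0.0854
gripper_force 0.0
[[437.1875  280.9375 ]
 [465.       38.59375]
 [268.59375 251.71875]]
```

View pics/w1.png

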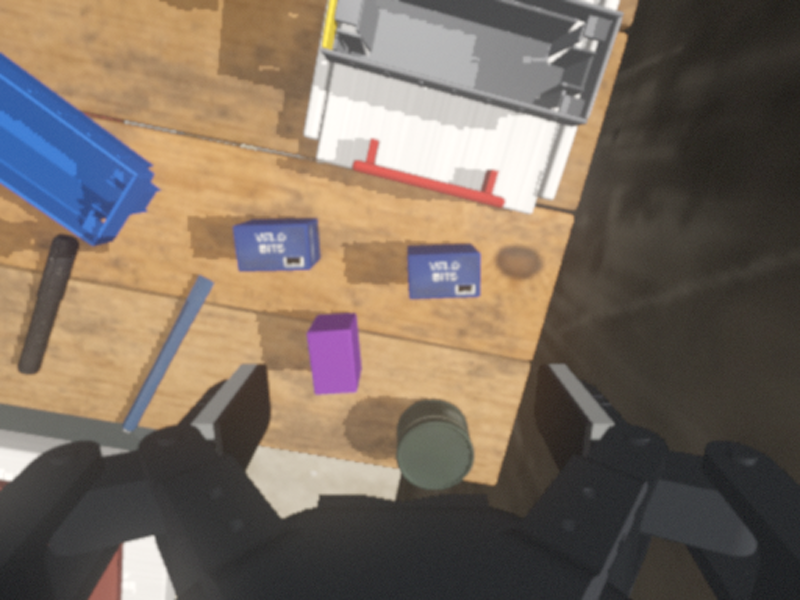

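The wrist view shows c2's top face at (407,254),(478,254),(480,296),(410,298) and c1's at (235,225),(313,222),(313,268),(238,271). The grey near rim runs from (322,52) to (585,122), with the far plain corner at (620,10).

```bash
cat >> h.py <<'E'
def quad(C,n,pts,z,s=1.5625):
    P=np.array([px2w(C,u/s,v/s,z) for u,v in pts])[:,:2]
    d=(P[1]-P[0])+(P[2]-P[3]); print(n,P.mean(0).round(4),'longdir',np.degrees(np.arctan2(d[1],d[0])).round(1),'L',np.linalg.norm(d/2).round(3),'W',np.linalg.norm((P[3]-P[0]+P[2]-P[1])/2).round(3))
E
python3 - <<'E'
from h import *
import pickle; C=pickle.load(open('C1.pkl','rb'))
quad(C,'c2',[(407,254),(478,254),(480,296),(410,298)],.045)
quad(C,'c1',[(235,225),(313,222),(313,268),(238,271)],.045)
for p in [(322,52),(585,122),(620,10)]: print(px2w(C,p[0]/1.5625,p[1]/1.5625,.077))
for p in [(355,165),(502,204)]: print(px2w(C,p[0]/1.5625,p[1]/1.5625,.057))
plan(.404,-.367,.13,11.5)
E
```

```text
c2 [ 0.4099 -0.372 ] longdir -78.2 L 0.053 W 0.033
c1 [ 0.4075 -0.244 ] longdir -76.7 L 0.057 W 0.034
[ 0.5373 -0.2662  0.077 ]
[ 0.5296 -0.4327  0.077 ]
[ 0.5927 -0.4345  0.077 ]
[ 0.4766 -0.2942  0.057 ]
[ 0.4704 -0.3991  0.057 ]
pose [ 0.4104 -0.3441  0.2315] 10.79 twist -0.177 off [-0.27   0.529  2.537]
```

Request:
jog_arm(offset=[[-0.02,0.11,0.5],[-0.02,0.11,0.5],[-0.02,0.11,0.5],[-0.02,0.11,0.5],[-0.02,0.11,0.5],[-0.02,0.11,0.5],[0,0,0],[0,0,0],[0,0,0],[0,0,0]], twist=[-0.25,0,0,0,0,0,0,0,0,0])

```text
time_s: 7.32
tcp_pos: [0.4139, -0.3662, 0.1126]
orientation: [179.9, -0.1, 12.0]
ft_force: [0.3, -0.9, -0.2]
width: 0.0851
gripper_force: 0.0
```

```bash
python3 -c "
from h import *
C=cam('wrist');import pickle;pickle.dump(C,open('C2.pkl','wb'));save('wrist','w2.png',s=1.5625)
plan(.408,-.371,.012,11.8)"
```

```text
pose [ 0.4139 -0.3662  0.1126] 12.0 twist 0.049 off [-0.169  0.088  2.515]
```

View pics/w2.png

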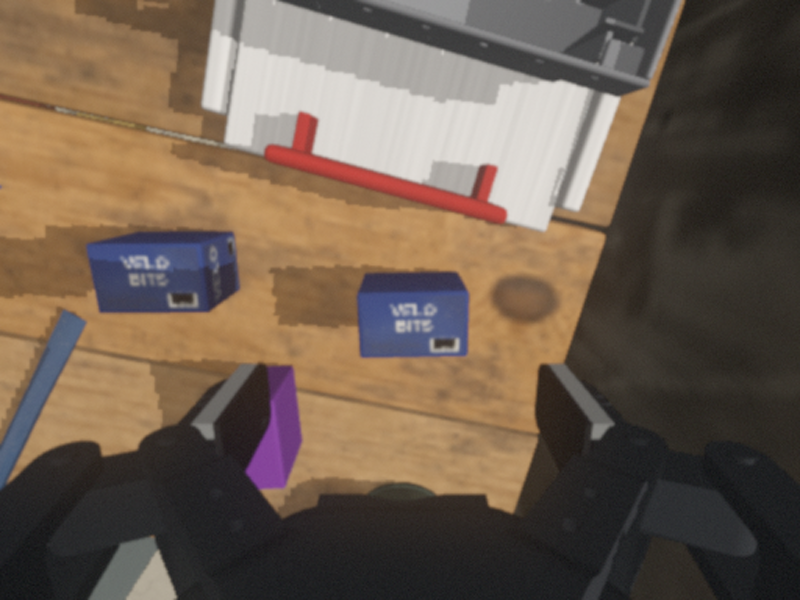

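The closer view shows c2's top face at (359,291),(468,289),(468,354),(361,357). The purple decoy at (280,430) is clear of the left finger's path, but I'll check it.

```bash
python3 - <<'E'
from h import *
import pickle; C=pickle.load(open('C2.pkl','rb'))
quad(C,'c2',[(359,291),(468,289),(468,354),(361,357)],.045)
quad(C,'c1',[(92,255),(205,253),(208,309),(99,312)],.045)
for p in [(292,368),(300,440)]: print('purple',px2w(C,p[0]/1.5625,p[1]/1.5625,.045),px2w(C,p[0]/1.5625,p[1]/1.5625,.0))
for p in [(650,90),(270,0)]: print('grey rim',px2w(C,p[0]/1.5625,p[1]/1.5625,.077))
for p in [(267,152),(505,217)]: print('plate',px2w(C,p[0]/1.5625,p[1]/1.5625,.055))
plan(.4085,-.371,.012,11.8)
E
```

```text
c2 [ 0.4106 -0.3725] longdir -76.6 L 0.054 W 0.034
c1 [ 0.4044 -0.2433] longdir -76.7 L 0.054 W 0.028
purple [ 0.3741 -0.3166  0.045 ] [ 0.3511 -0.3092  0.    ]
purple [ 0.3333 -0.3268  0.045 ] [ 0.3016 -0.3216  0.    ]
grey rim [ 0.528  -0.4347  0.077 ]
grey rim [ 0.5278 -0.2942  0.077 ]
plate [ 0.4765 -0.2934  0.055 ]
plate [ 0.4711 -0.4003  0.055 ]
pose [ 0.4139 -0.3662  0.1126] 12.0 twist 0.049 off [-0.157  0.091  2.515]
```

```bash
python3 -c "
from h import *
plan(.4105,-.3725,.012,13)"
```

```text
pose [ 0.4139 -0.3662  0.1126] 12.0 twist -0.251 off [-0.118  0.135  2.515]
```

Request:
jog_arm(offset=[[-0.06,0.065,0],[-0.06,0.065,0],[0,0,0.5],[0,0,0.5],[0,0,0.5],[0,0,0.5],[0,0,0.3],[0,0,0.2],[0,0,0],[0,0,0]], twist=[-0.25,0,0,0,0,0,0,0,0,0])

```text
time_s: 8.2
tcp_pos: [0.4096, -0.3726, 0.0118]
orientation: [180.0, 0.0, 13.0]
ft_force: [0.3, 1.2, 0.4]
width: 0.0853
gripper_force: 0.0
```

Request:
jog_arm(offset=[[0,0,0],[0,0,0],[0,0,0],[0,0,0],[0,0,0],[0,0,0],[0,0,0],[0,0,0],[0,0,0],[0,0,0]], twist=[0,0,0,0,0,0,0,0,0,0], gripper=1)

```text
time_s: 9.03
tcp_pos: [0.4104, -0.3727, 0.0125]
orientation: [179.9, -0.1, 13.0]
ft_force: [-0.7, 0.2, 5.2]
width: 0.0541
gripper_force: 63.6
```

Request:
jog_arm(offset=[[0,0,-0.3],[0,0,-0.5],[0,0,-0.5],[0,0,-0.5],[0,0,-0.5],[0,0,-0.5],[0,0,-0.5],[0,0,-0.4],[0,0,0],[0,0,0],[0,0,0],[0,0,0],[0,0,0],[0,0,0]], twist=[0,0,0,0,0,0,0,0,1,1,1,0.9,0,0])

```text
time_s: 10.2
tcp_pos: [0.4095, -0.3721, 0.1599]
orientation: [180.0, -0.0, -2.5]
ft_force: [0.2, -0.3, -1.1]
width: 0.0542
gripper_force: 63.4
```

```bash
python3 -c "
from h import *
plan(.535,-.351,.16,-2.6)"
```

```text
pose [ 0.4095 -0.3721  0.1599] -2.52 twist 0.019 off [ 3.11e+00 -6.70e-01 -2.00e-03]
```

Request:
jog_arm(offset=[[0.4,-0.1,0],[0.5,-0.1,0],[0.5,-0.1,0],[0.5,-0.1,0],[0.5,-0.1,0],[0.4,-0.1,0],[0.31,-0.07,0],[0,0,0],[0,0,0],[0,0,0],[0,0,0]], twist=[0,0,0,0,0,0,0,0,0,0,0])

```text
time_s: 11.12
tcp_pos: [0.5338, -0.3518, 0.1596]
orientation: [180.0, 0.0, -2.7]
ft_force: [0.2, -0.3, -0.4]
width: 0.0543
gripper_force: 63.5
```

```bash
python3 -c "
from h import *
C=cam('wrist');import pickle;pickle.dump(C,open('C3.pkl','wb'));save('wrist','w3.png',s=1.5625)
plan(.562,-.351,.16,-2.6)"
```

```text
pose [ 0.534  -0.3517  0.1596] -2.7 twist -0.026 off [ 0.698 -0.05  -0.009]
```

View pics/w3.png

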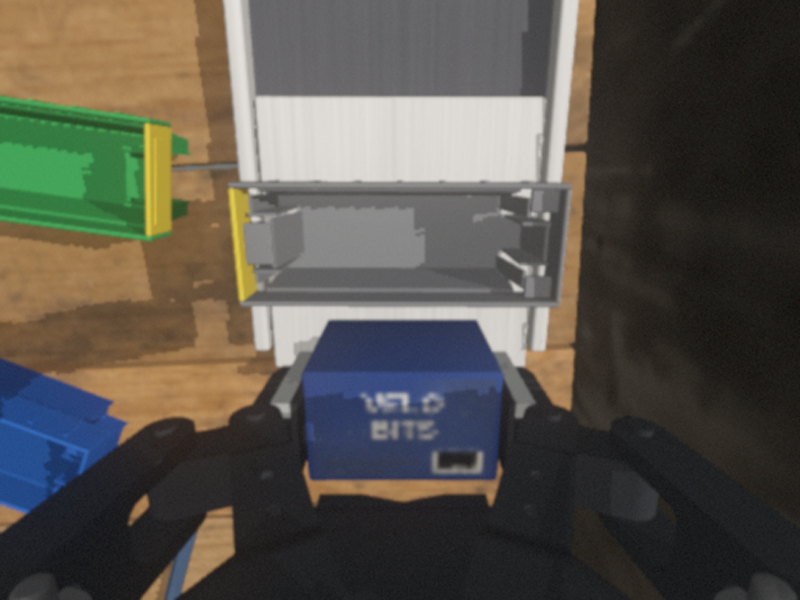

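The grey rim corners are (231,185),(570,186),(559,304),(241,302). The held carton's top is at (305,370),(499,369),(498,477),(308,478), level and square to the tote.

```bash
python3 - <<'E'
from h import *
import pickle; C=pickle.load(open('C3.pkl','rb'))
quad(C,'grey',[(231,185),(570,186),(559,304),(241,302)],.077)
quad(C,'carton',[(305,370),(499,369),(498,477),(308,478)],.1925)
quad(C,'floor-ish plain',[(231,185),(570,186),(559,304),(241,302)],.077)
E
```

```text
grey [ 0.5652 -0.3515] longdir -93.0 L 0.167 W 0.06
carton [ 0.5345 -0.3511] longdir -92.3 L 0.053 W 0.034
floor-ish plain [ 0.5652 -0.3515] longdir -93.0 L 0.167 W 0.06
```

Request:
jog_arm(offset=[[0.38,0,0],[0.38,0,0],[0,0,0],[0,0,0.4],[0,0,0.5],[0,0,0.5],[0,0,0.5],[0,0,0.4],[0,0,0.3],[0,0,0.2],[0,0,0.2],[0,0,0],[0,0,0]], twist=[0.05,0,0,0,0,0,0,0,0,0,0,0,0])

```text
time_s: 12.25
tcp_pos: [0.5654, -0.3527, 0.0396]
orientation: [180.0, -0.0, -2.8]
ft_force: [0.2, 0.4, -1.1]
width: 0.0542
gripper_force: 63.6
```

Request:
jog_arm(offset=[[0,0,0.08],[0,0,0.06],[0,0,0.05],[0,0,0],[0,0,0]], twist=[0,0,0,0,0])

```text
time_s: 12.67
tcp_pos: [0.5661, -0.3527, 0.0325]
orientation: [180.0, -0.1, -2.8]
ft_force: [0.1, 1.8, 5.3]
width: 0.054
gripper_force: 64.1
```

Request:
jog_arm(offset=[[0,0,0],[0,0,0],[0,0,0],[0,0,0],[0,0,0],[0,0,0]], twist=[0,0,0,0,0,0], gripper=-0.65)

```text
time_s: 13.17
tcp_pos: [0.5654, -0.3525, 0.0317]
orientation: [180.0, 0.0, -2.8]
ft_force: [0.6, -0.3, -0.4]
width: 0.0706
gripper_force: 0.0
```

Request:
jog_arm(offset=[[0,0,-0.2],[0,0,-0.4],[0,0,-0.5],[0,0,-0.5],[0,0,-0.5],[0,0,-0.5],[0,0,-0.5],[0,0,-0.5],[-0.5,0,-0.5],[-0.5,0,0],[0,0,0],[0,0,0],[0,0,0]], twist=[0,0,0,0,0,0,0,0,0,0,0,0,0])

```text
time_s: 14.25
tcp_pos: [0.5261, -0.3502, 0.1966]
orientation: [-180.0, -0.1, -2.8]
ft_force: [0.0, -0.2, 0.1]
width: 0.0704
gripper_force: 0.0
```

```bash
python3 -c "
from h import *
st()
C=cam('wrist');import pickle;pickle.dump(C,open('C4.pkl','wb'));save('wrist','w4.png',s=1.5625)
plan(.43,-.06,.2,61.7)"
```

```text
time_s 14.25
tcp_pos [ 0.5261 -0.3502  0.1966]
orientation [-1.799834e+02 -7.310000e-02 -2.807800e+00]
ft_force [ 0.0047 -0.1899  0.0979]
width 0.0704
gripper_force 0.0
pose [ 0.5263 -0.3501  0.1961] -2.78 twist -16.119 off [ 5.244 -5.558 -0.096]
```

View pics/w4.png

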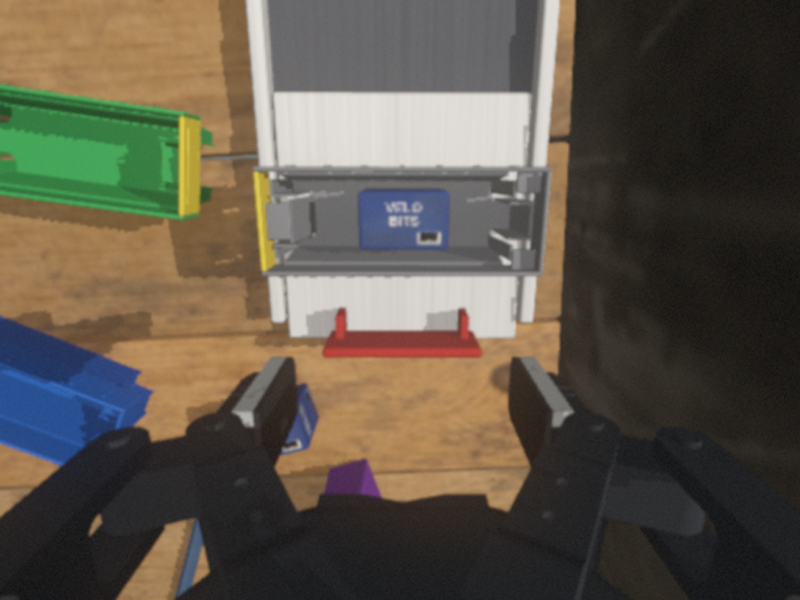

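The carton stands upright inside the grey tote. The other carton, at (300,420), appears to have been knocked and turned. Next is the blue tote.

```bash
python3 - <<'E'
from h import *
import pickle; C=pickle.load(open('C4.pkl','rb'))
quad(C,'grey',[(254,167.5),(550,170),(541,275),(264,274)],.077)
quad(C,'carton',[(360,191),(448,191),(448,247),(360,249)],.065)
quad(C,'plate',[(328,333),(476,333),(481,356),(323,356)],.057)
E
```

```text
grey [ 0.565  -0.3514] longdir -93.1 L 0.167 W 0.061
carton [ 0.5655 -0.3524] longdir -92.1 L 0.054 W 0.034
plate [ 0.4812 -0.3471] longdir -92.8 L 0.104 W 0.017
```

Request:
jog_arm(offset=[[0,0,-0.2],[0,0,0],[0,0,0],[0,0,0],[0,0,0],[0,0,0],[0,0,0],[0,0,0],[0,0,0],[0,0,0],[0,0,0],[0,0,0],[0,0,0],[0,0,0],[0,0,0],[0,0,0],[0,0,0],[0,0,0]], twist=[-1,-1,-1,-1,-1,-1,-1,-1,-1,-1,-1,-1,-1,-1,-1,-1,0,0], gripper=-1)

```text
time_s: 15.8
tcp_pos: [0.5259, -0.3504, 0.2035]
orientation: [-180.0, 0.0, 61.1]
ft_force: [-0.3, -0.3, 0.8]
width: 0.0855
gripper_force: 0.0
```

Request:
jog_arm(offset=[[0.35,-0.37,0],[0.35,-0.37,0],[0.35,-0.37,0],[0.35,-0.37,0],[0.35,-0.37,0],[0.35,-0.37,0],[0.35,-0.37,0],[0.35,-0.37,0],[0.35,-0.37,0],[0.35,-0.37,0],[0.35,-0.37,0],[0.35,-0.37,0],[0.3,-0.37,0],[0,-0.37,0],[0,0,0],[0,0,0],[0,0,0]], twist=[0,0,0,0,0,0,0,0,0,0,0,0,0,0,0,0,0])

```text
time_s: 17.22
tcp_pos: [0.4313, -0.0934, 0.2039]
orientation: [180.0, -0.0, 61.1]
ft_force: [-0.7, -0.9, 0.3]
width: 0.0855
gripper_force: 0.0
```

```bash
python3 -c "
from h import *
st()
C=cam('wrist');import pickle;pickle.dump(C,open('C5.pkl','wb'));save('wrist','w5.png',s=1.5625)
print(w2px(C,[.4495,-.0624,.06])*1.56)"
```

```text
time_s 17.2167
tcp_pos [ 0.4313 -0.0934  0.2039]
orientation [ 1.799714e+02 -1.560000e-02  6.107400e+01]
ft_force [-0.6745 -0.8651  0.3073]
width 0.0855
gripper_force 0.0
[[401.544 223.08 ]]
```

View pics/w5.png

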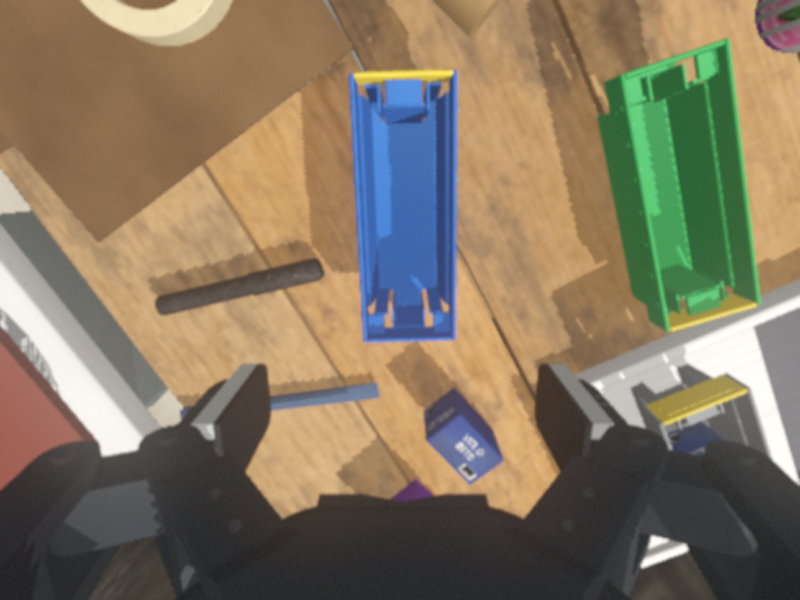

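The blue rim corners are (351,73),(457,72),(455,341),(363,341), with the yellow end at the top. The displaced carton's top is roughly (428,435),(460,403),(502,462),(470,482). The green rim is around (612,108),(729,40),(759,302),(667,331).

```bash
python3 - <<'E'
from h import *
import pickle; C=pickle.load(open('C5.pkl','rb'))
quad(C,'blue',[(363,341),(351,73),(457,72),(455,341)],.06)
quad(C,'c1',[(428,435),(470,482),(502,462),(460,403)],.045)
quad(C,'green',[(608,80),(667,331),(759,302),(729,40)],.06)
plan(.4525,-.064,.033,61)
E
```

```text
blue [ 0.4538 -0.0605] longdir 62.3 L 0.168 W 0.063
c1 [ 0.4085 -0.2378] longdir -82.7 L 0.058 W 0.033
green [ 0.6167 -0.1367] longdir -99.5 L 0.167 W 0.066
pose [ 0.4313 -0.0936  0.2039] 61.07 twist 0.018 off [0.903 0.105 4.272]
```

```bash
python3 -c "
from h import *
plan(.4535,-.061,.024,62.3)"
```

```text
pose [ 0.4313 -0.0936  0.2039] 61.07 twist -0.307 off [0.978 0.112 4.497]
```

Request:
jog_arm(offset=[[0.49,0.056,0],[0.49,0.056,0],[0,0,0.5],[0,0,0.5],[0,0,0.5],[0,0,0.5],[0,0,0.5],[0,0,0.5],[0,0,0.5],[0,0,0.4],[0,0,0.3],[0,0,0.3],[0,0,0],[0,0,0]], twist=[-0.3,0,0,0,0,0,0,0,0,0,0,0,0,0])

```text
time_s: 18.43
tcp_pos: [0.4534, -0.0602, 0.0232]
orientation: [-179.9, 0.1, 62.4]
ft_force: [0.8, -0.2, -0.3]
width: 0.0855
gripper_force: 0.0
```

Request:
jog_arm(offset=[[0,0,0],[0,0,0],[0,0,0],[0,0,0],[0,0,0],[0,0,0],[0,0,0],[0,0,0]], twist=[0,0,0,0,0,0,0,0], gripper=1)

```text
time_s: 19.1
tcp_pos: [0.4542, -0.0604, 0.0247]
orientation: [179.9, -0.1, 62.4]
ft_force: [-0.1, 0.1, 6.7]
width: 0.0631
gripper_force: 66.4
```

Request:
jog_arm(offset=[[0,0,-0.3],[0,0,-0.5],[0,0,-0.5],[0,0,-0.5],[0,0,-0.5],[0,0,-0.5],[0,0,-0.5],[0,0,-0.5],[0,0,-0.5],[0,0,0],[0,0,0]], twist=[0,0,0,0,0,0,0,0,0,0,0])

```text
time_s: 20.02
tcp_pos: [0.4538, -0.0605, 0.1965]
orientation: [179.9, -0.1, 62.4]
ft_force: [1.0, 0.3, -1.8]
width: 0.0629
gripper_force: 66.2
```

```bash
python3 -c "
from h import *
plan(.565,-.3515,.2,-93)"
```

```text
pose [ 0.4538 -0.0605  0.1965] 62.37 twist 38.843 off [ 7.12  -3.158 -0.088]
```

Request:
jog_arm(offset=[[-0.35,0.39,0],[-0.35,0.39,0],[-0.35,0.39,0],[-0.35,0.39,0],[-0.35,0.39,0],[-0.35,0.39,0],[-0.35,0.39,0],[-0.35,0.39,0],[-0.35,0.39,0],[-0.35,0.39,0],[-0.35,0.39,0],[-0.35,0.39,0],[-0.35,0.39,0],[-0.35,0.39,0],[-0.26,0.37,0],[0,0,0],[0,0,0]], twist=[0,0,0,0,0,0,0,0,0,0,0,0,0,0,0,0,0])

```text
time_s: 21.43
tcp_pos: [0.5632, -0.3522, 0.1938]
orientation: [-179.8, 0.1, 62.3]
ft_force: [0.2, 1.4, -0.2]
width: 0.0631
gripper_force: 66.5
```

Request:
jog_arm(offset=[[0,0,0],[0,0,0],[0,0,0],[0,0,0],[0,0,0],[0,0,0],[0,0,0],[0,0,0],[0,0,0],[0,0,0],[0,0,0],[0,0,0],[0,0,0],[0,0,0],[0,0,0],[0,0,0],[0,0,0],[0,0,0],[0,0,0],[0,0,0]], twist=[1,1,1,1,1,1,1,1,1,1,1,1,1,1,1,1,1,1,1,1])

```text
time_s: 23.1
tcp_pos: [0.5639, -0.3501, 0.1949]
orientation: [-179.9, 0.1, -17.8]
ft_force: [0.1, -0.6, -1.6]
width: 0.0632
gripper_force: 66.4
```

Request:
jog_arm(offset=[[0,0,0],[0,0,0],[0,0,0],[0,0,0],[0,0,0],[0,0,0],[0,0,0],[0,0,0],[0,0,0],[0,0,0],[0,0,0],[0,0,0],[0,0,0],[0,0,0],[0,0,0],[0,0,0],[0,0,0],[0,0,0],[0,0,0],[0,0,0]], twist=[1,1,1,1,1,1,1,1,1,1,1,1,1,1,1,1,1,0.9,0,0])

```text
time_s: 24.77
tcp_pos: [0.564, -0.3506, 0.1951]
orientation: [180.0, 0.1, -89.1]
ft_force: [-0.4, -0.0, -1.5]
width: 0.0634
gripper_force: 66.4
```

```bash
python3 -c "
from h import *
plan(.565,-.3515,.2,-93); print(np.round(r.read_state()['q'],1))"
```

```text
pose [ 0.564  -0.3506  0.1951] -89.1 twist 0.976 off [ 0.022 -0.026 -0.123]
[ -18.2   40.7   73.2   86.8  -39.1   81.7 -122.2]
```

Request:
jog_arm(offset=[[0,0,0],[0,0,0],[0,0,0],[0,0,0]], twist=[0.5,0.45,0,0])

```text
time_s: 25.1
tcp_pos: [0.5641, -0.3512, 0.1956]
orientation: [180.0, 0.0, -92.9]
ft_force: [0.4, -0.2, -1.8]
width: 0.0632
gripper_force: 66.4
```

```bash
python3 - <<'E'
from h import *
C=cam('wrist'); plan(.565,-.3515,.2,-93)
save('wrist','w6.png',s=1.5625)
im=cv2.imread('pics/full_w6.png'); hsv=cv2.cvtColor(im,cv2.COLOR_BGR2HSV)
m=cv2.inRange(hsv,(20,120,90),(35,255,255))
n,l,s,c=cv2.connectedComponentsWithStats(m); print([x.tolist() for x in s if x[4]>60])
p=np.array(r.read_state()['tcp_pos']); psi=np.radians(r.read_state()['orientation'][2]); t=np.array([np.cos(psi),np.sin(psi),0]); w=np.array([np.sin(psi),-np.cos(psi),0])
z=np.array([0,0,.06-.0245])
print(w2px(C,[p+z+.085*t+.032*w,p+z+.085*t-.032*w,p+z-[0,0,.024]+.085*t-.032*w]))
E
```

```text
pose [ 0.5641 -0.3512  0.1956] -92.88 twist 0.029 off [ 0.007 -0.022 -0.111]
[[0, 0, 512, 384, 194299], [176, 59, 164, 17, 2309]]
[[353.8  53.7]
 [167.1  53.7]
 [184.4  64. ]]
```

View pics/w6.png

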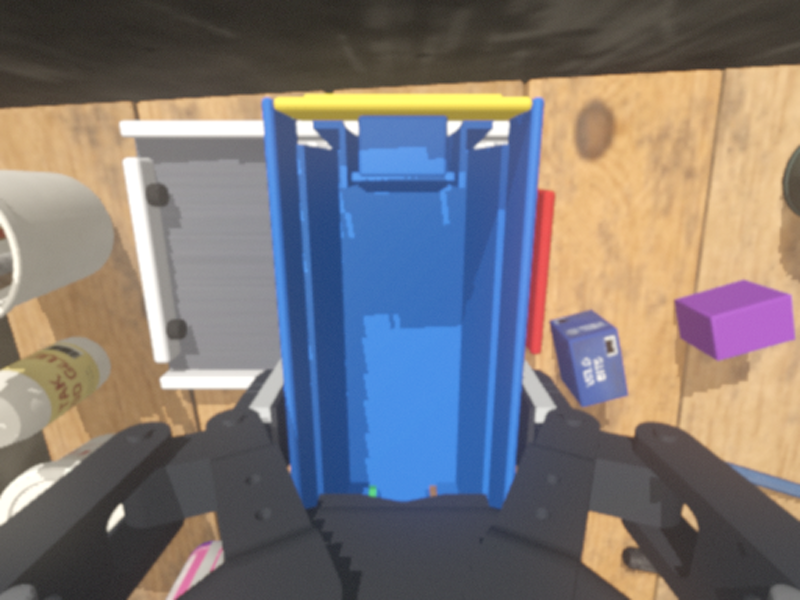

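The blue tote is held level and central, its yellow end at row 62.7 against about 58 predicted, so within 2 mm. Lowering onto the grey tote.

Request:
jog_arm(offset=[[0.03,-0.022,0.3],[0,0,0.4],[0,0,0.4],[0,0,0.4],[0,0,0.4],[0,0,0.2],[0,0,0.1],[0,0,0],[0,0,0]], twist=[0,0,0,0,0,0,0,0,0])

```text
time_s: 25.9
tcp_pos: [0.5651, -0.3531, 0.1081]
orientation: [-180.0, -0.0, -93.0]
ft_force: [0.1, 0.2, -0.9]
width: 0.0631
gripper_force: 66.4
```

Request:
jog_arm(offset=[[0,0,0.06],[0,0,0.06],[0,0,0.06],[0,0,0.06],[0,0,0]], twist=[0,0,0,0,0])

```text
time_s: 26.32
tcp_pos: [0.5649, -0.3526, 0.0977]
orientation: [180.0, 0.0, -93.0]
ft_force: [0.8, 0.0, -1.1]
width: 0.063
gripper_force: 66.4
```

Request:
jog_arm(offset=[[0,0,0.03],[0,0,0.03],[0,0,0.03],[0,0,0.03],[0,0,0],[0,0,0]], twist=[0,0,0,0,0,0])

```text
time_s: 26.82
tcp_pos: [0.5651, -0.3528, 0.0938]
orientation: [-180.0, 0.0, -93.0]
ft_force: [-1.4, 1.5, 4.6]
width: 0.0631
gripper_force: 66.8
```

Contact came at the expected height, so the tote is on the ledges. Releasing.

Request:
jog_arm(offset=[[0,0,0],[0,0,0],[0,0,0],[0,0,0],[0,0,0],[0,0,0]], twist=[0,0,0,0,0,0], gripper=-1)

```text
time_s: 27.32
tcp_pos: [0.565, -0.3528, 0.0933]
orientation: [180.0, -0.0, -93.0]
ft_force: [0.7, -0.4, -0.7]
width: 0.0852
gripper_force: 0.0
```

Request:
jog_arm(offset=[[0,0,-0.3],[0,0,-0.5],[0,0,-0.5],[0,0,-0.5],[0,0,-0.5],[0,0,-0.5],[0,0,0],[0,0,0],[0,0,0]], twist=[0,0,0,0,0,0,0,0,0])

```text
time_s: 28.07
tcp_pos: [0.5649, -0.3526, 0.2054]
orientation: [-180.0, 0.0, -93.0]
ft_force: [0.2, -0.1, -0.6]
width: 0.0854
gripper_force: 0.0
```

```bash
python3 - <<'E'
from h import *
C=cam('wrist');import pickle;pickle.dump(C,open('C7.pkl','wb'))
save('wrist','w7.png',s=1.5625)
plan(.4085,-.238,.2,7)
E
```

```text
pose [ 0.5648 -0.3524  0.2048] -93.03 twist -25.006 off [-3.53  -3.316  0.121]
```

View pics/w7.png

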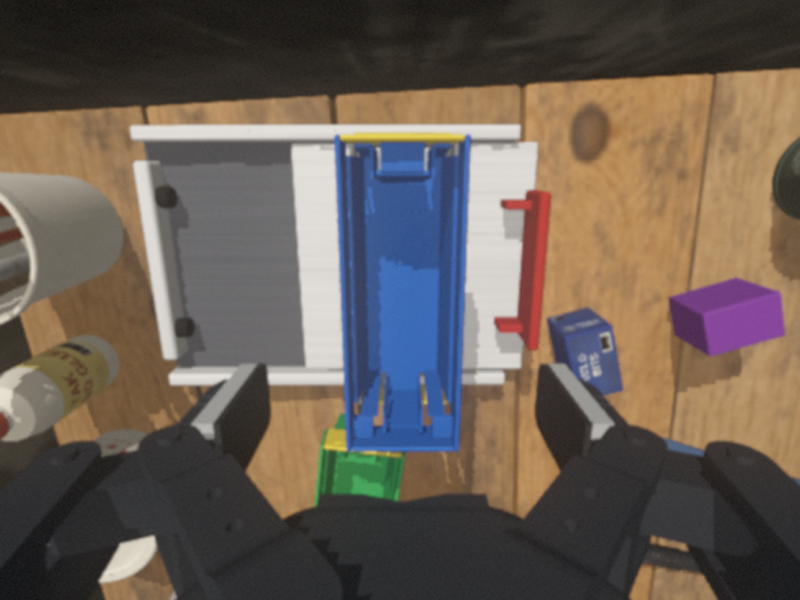

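The blue tote sits square on the grey one with its rim at (337,136),(468,136),(459,449),(346,450). The carton's top is roughly (557,335),(612,326),(622,389),(576,394).

```bash
python3 - <<'E'
from h import *
import pickle; C=pickle.load(open('C7.pkl','rb'))
quad(C,'blue',[(346,450),(337,136),(468,136),(459,449)],.129)
quad(C,'c1',[(557,335),(576,397),(622,389),(608,326)],.045)
E
```

```text
blue [ 0.566  -0.3509] longdir -93.0 L 0.167 W 0.062
c1 [ 0.4313 -0.2755] longdir 106.7 L 0.053 W 0.035
```

Request:
jog_arm(offset=[[0,0,0],[0,0,0],[0,0,0],[0,0,0],[0,0,0],[0,0,0],[0,0,0],[0,0,0],[0,0,0],[0,0,0],[0,0,0],[0,0,0],[0,0,0]], twist=[-1,-1,-1,-1,-1,-1,-1,-1,-1,-1,-1,-1,-1])

```text
time_s: 29.2
tcp_pos: [0.5646, -0.3524, 0.2043]
orientation: [180.0, 0.1, -40.8]
ft_force: [0.2, -0.3, -0.7]
width: 0.0857
gripper_force: 0.0
```

Request:
jog_arm(offset=[[0,0,0],[0,0,0],[0,0,0],[0,0,0],[0,0,0],[0,0,0],[0,0,0],[0,0,0],[0,0,0],[0,0,0],[0,0,0],[0,0,0],[0,0,0]], twist=[-1,-1,-1,-1,-1,-1,-1,-1,-1,-1,-1,-1,0])

```text
time_s: 30.28
tcp_pos: [0.5646, -0.3525, 0.2045]
orientation: [-179.9, 0.1, 7.2]
ft_force: [0.0, 0.6, 0.8]
width: 0.0852
gripper_force: 0.0
```

Request:
jog_arm(offset=[[-0.39,-0.37,0.2],[-0.39,-0.37,0.2],[-0.39,-0.37,0.2],[-0.39,-0.37,0.2],[-0.39,-0.37,0.2],[-0.39,-0.37,0.2],[-0.39,-0.37,0.2],[-0.39,-0.37,0.2],[-0.39,-0.37,0.2],[0,0,0],[0,0,0],[0,0,0],[0,0,0]], twist=[0,0,0,0,0,0,0,0,0,0,0,0,0])

```text
time_s: 31.37
tcp_pos: [0.4103, -0.2382, 0.1338]
orientation: [179.9, -0.0, 6.9]
ft_force: [-0.7, -0.0, 0.3]
width: 0.0857
gripper_force: 0.0
```

```bash
python3 - <<'E'
from h import *
C=cam('wrist');import pickle;pickle.dump(C,open('C8.pkl','wb'))
save('wrist','w8.png',s=1.5625)
plan(.4085,-.238,.012,7)
E
```

```text
pose [ 0.4102 -0.2384  0.1337] 6.91 twist -0.023 off [-0.04  -0.014  3.042]
```

View pics/w8.png

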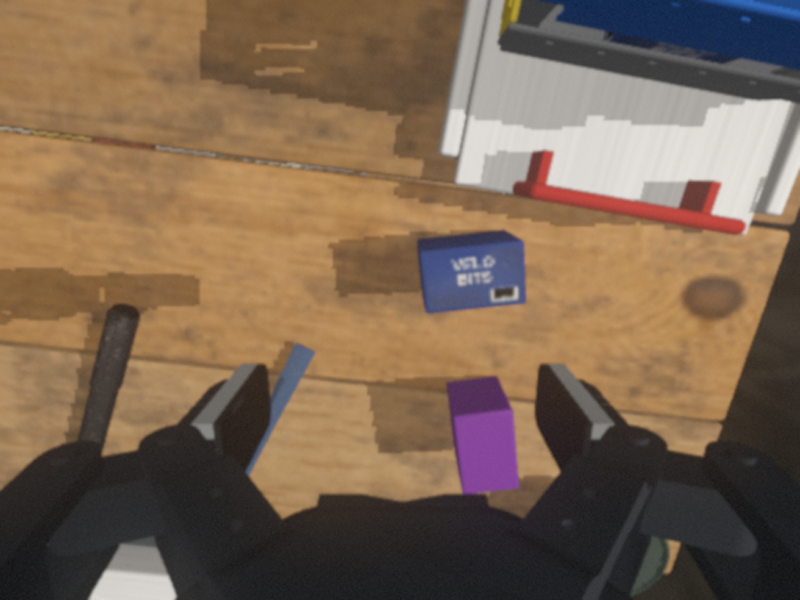

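The carton was knocked over to around (0.43,-0.275). Its top face is now (420,252),(523,244),(525,302),(428,312).

```bash
python3 - <<'E'
from h import *
import pickle; C=pickle.load(open('C8.pkl','rb'))
quad(C,'c1',[(420,252),(523,244),(525,302),(428,312)],.045)
plan(.4312,-.276,.012,16)
E
```

```text
c1 [ 0.4282 -0.274 ] longdir -77.8 L 0.053 W 0.032
pose [ 0.4102 -0.2384  0.1337] 6.91 twist -2.273 off [0.246 1.049 3.042]
```

Request:
jog_arm(offset=[[0,0,0],[0,0,0],[0.125,0.5,0],[0.125,0.5,0],[0,0,0.3],[0,0,0.5],[0,0,0.5],[0,0,0.5],[0,0,0.5],[0,0,0.4],[0,0,0.34],[0,0,0],[0,0,0]], twist=[-0.9,-0.87,0,0,0,0,0,0,0,0,0,0,0])

```text
time_s: 32.5
tcp_pos: [0.4282, -0.2743, 0.0111]
orientation: [-180.0, 0.1, 14.0]
ft_force: [-0.2, -0.8, -0.1]
width: 0.0854
gripper_force: 0.0
```

Request:
jog_arm(offset=[[0,0,0],[0,0,0],[0,0,0],[0,0,0],[0,0,0],[0,0,0],[0,0,0],[0,0,0],[0,0,0],[0,0,0]], twist=[0,0,0,0,0,0,0,0,0,0], gripper=1)

```text
time_s: 33.33
tcp_pos: [0.4297, -0.2743, 0.0128]
orientation: [180.0, -0.1, 14.1]
ft_force: [-1.3, -0.7, 5.8]
width: 0.0541
gripper_force: 63.3
```

Request:
jog_arm(offset=[[0,0,-0.3],[0,0,-0.5],[0,0,-0.5],[0,0,-0.5],[0,0,-0.5],[0,0,-0.5],[0,0,-0.5],[0,0,-0.5],[0,0,-0.5],[0,0,-0.5],[0,0,0],[0,0,0],[0,0,0],[0,0,0],[0,0,0],[0,0,0],[0,0,0],[0,0,0]], twist=[0,0,0,0,0,0,0,0,0,0,1,1,1,1,0.25,0,0,0])

```text
time_s: 34.83
tcp_pos: [0.4288, -0.274, 0.2039]
orientation: [-180.0, -0.0, -2.9]
ft_force: [0.3, 0.3, -2.3]
width: 0.0545
gripper_force: 63.7
```

```bash
python3 - <<'E'
from h import *
plan(.535,-.352,.212,-3)
E
```

```text
pose [ 0.4288 -0.274   0.2039] -2.86 twist 0.035 off [ 2.755  1.808 -0.203]
```

Request:
jog_arm(offset=[[0.35,0.23,-0.03],[0.35,0.23,-0.03],[0.35,0.23,-0.03],[0.35,0.23,-0.03],[0.35,0.23,-0.03],[0.35,0.23,-0.03],[0.35,0.23,-0.02],[0.3,0.2,0],[0,0,0],[0,0,0],[0,0,0]], twist=[0,0,0,0,0,0,0,0,0,0,0])

```text
time_s: 35.75
tcp_pos: [0.5344, -0.3519, 0.2115]
orientation: [-180.0, 0.1, -2.9]
ft_force: [0.7, 0.9, -2.1]
width: 0.0539
gripper_force: 64.3
```

```bash
python3 - <<'E'
from h import *
C=cam('wrist');import pickle;pickle.dump(C,open('C9.pkl','wb'))
save('wrist','w9.png',s=1.5625)
plan(.565,-.351,.212,-3)
E
```

```text
pose [ 0.5344 -0.3517  0.2116] -2.94 twist 0.015 off [ 0.763 -0.057 -0.009]
```

View pics/w9.png

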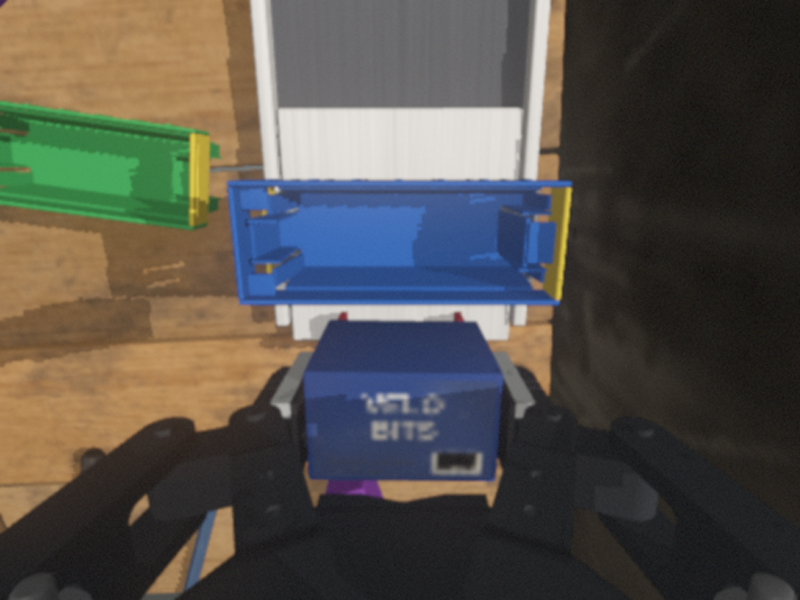

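Same picture as the first insertion, with the blue rim at (229,183),(571,183),(560,303),(239,303) and the carton top at (306,370),(499,369),(497,477),(309,478).

```bash
python3 - <<'E'
from h import *
import pickle; C=pickle.load(open('C9.pkl','rb'))
quad(C,'blue',[(229,183),(571,183),(560,303),(239,303)],.129)
quad(C,'carton',[(306,370),(499,369),(497,477),(309,478)],.2445)
E
```

```text
blue [ 0.5663 -0.3514] longdir -92.9 L 0.168 W 0.061
carton [ 0.5352 -0.3512] longdir -92.6 L 0.053 W 0.034
```

Request:
jog_arm(offset=[[0.38,0,0],[0.38,0,0],[0,0,0],[0,0,0.4],[0,0,0.5],[0,0,0.5],[0,0,0.5],[0,0,0.4],[0,0,0.3],[0,0,0.2],[0,0,0.15],[0,0,0],[0,0,0]], twist=[0,0,0,0,0,0,0,0,0,0,0,0,0])

```text
time_s: 36.88
tcp_pos: [0.5655, -0.3537, 0.0943]
orientation: [180.0, -0.0, -2.9]
ft_force: [0.5, 0.0, -2.4]
width: 0.0542
gripper_force: 64.4
```

Request:
jog_arm(offset=[[0,0,0.06],[0,0,0.06],[0,0,0.05],[0,0,0.03],[0,0,0],[0,0,0]], twist=[0,0,0,0,0,0])

```text
time_s: 37.38
tcp_pos: [0.5654, -0.3535, 0.0857]
orientation: [180.0, 0.0, -3.0]
ft_force: [-0.3, 0.2, -1.9]
width: 0.0543
gripper_force: 64.4
```

Request:
jog_arm(offset=[[0,0,0.03],[0,0,0.02],[0,0,0],[0,0,0]], twist=[0,0,0,0])

```text
time_s: 37.72
tcp_pos: [0.5656, -0.3537, 0.0849]
orientation: [-180.0, -0.1, -3.0]
ft_force: [-3.2, 4.1, 7.2]
width: 0.0541
gripper_force: 65.5
```

Request:
jog_arm(offset=[[0,0,0],[0,0,0],[0,0,0],[0,0,0],[0,0,0],[0,0,0]], twist=[0,0,0,0,0,0], gripper=-0.65)

```text
time_s: 38.22
tcp_pos: [0.5654, -0.3535, 0.0837]
orientation: [180.0, 0.0, -2.9]
ft_force: [0.1, -0.9, 0.4]
width: 0.0704
gripper_force: 0.0
```

Request:
jog_arm(offset=[[0,0,-0.2],[0,0,-0.4],[0,0,-0.5],[0,0,-0.5],[0,0,-0.5],[0,0,-0.5],[0,0,-0.5],[0,0,-0.4],[0,0,0],[0,0,0]], twist=[0,0,0,0,0,0,0,0,0,0])

```text
time_s: 39.05
tcp_pos: [0.5656, -0.354, 0.2249]
orientation: [180.0, -0.1, -3.0]
ft_force: [0.1, -0.2, -1.0]
width: 0.0703
gripper_force: 0.0
```

```bash
python3 - <<'E'
from h import *
plan(.59,-.145,.24,79.8)
E
```

```text
pose [ 0.5656 -0.354   0.2249] -2.96 twist -20.689 off [ 5.249 -0.324 -0.377]
```

Request:
jog_arm(offset=[[0,0,0],[0,0,0],[0,0,0],[0,0,0],[0,0,0],[0,0,0],[0,0,0],[0,0,0],[0,0,0],[0,0,0],[0,0,0],[0,0,0],[0,0,0],[0,0,0],[0,0,0],[0,0,0],[0,0,0],[0,0,0],[0,0,0],[0,0,0]], twist=[-1,-1,-1,-1,-1,-1,-1,-1,-1,-1,-1,-1,-1,-1,-1,-1,-1,-1,-1,-1], gripper=-1)

```text
time_s: 40.72
tcp_pos: [0.5649, -0.3531, 0.2225]
orientation: [-179.9, -0.0, 77.3]
ft_force: [-0.9, 0.4, -0.1]
width: 0.0857
gripper_force: 0.0
```

Request:
jog_arm(offset=[[0.46,0.03,0],[0.46,0.03,0],[0.46,0.03,0],[0.46,0.03,0],[0.46,0.03,0],[0.46,0.03,0],[0.46,0.03,0],[0.46,0.03,0],[0.46,0.03,0],[0.43,0.02,0],[0,0,0],[0,0,0],[0,0,0]], twist=[-0.7,0,0,0,0,0,0,0,0,0,0,0,0])

```text
time_s: 41.8
tcp_pos: [0.6094, -0.1762, 0.2233]
orientation: [-180.0, 0.0, 79.8]
ft_force: [0.5, 0.2, 0.4]
width: 0.0853
gripper_force: 0.0
```

```bash
python3 - <<'E'
from h import *
C=cam('wrist');import pickle;pickle.dump(C,open('C10.pkl','wb'))
save('wrist','w10.png',s=1.5625)
plan(.6155,-.137,.024,80)
E
```

```text
pose [ 0.6093 -0.1768  0.2234] 79.78 twist -0.054 off [ 1.008 -0.02   4.986]
```

View pics/w10.png

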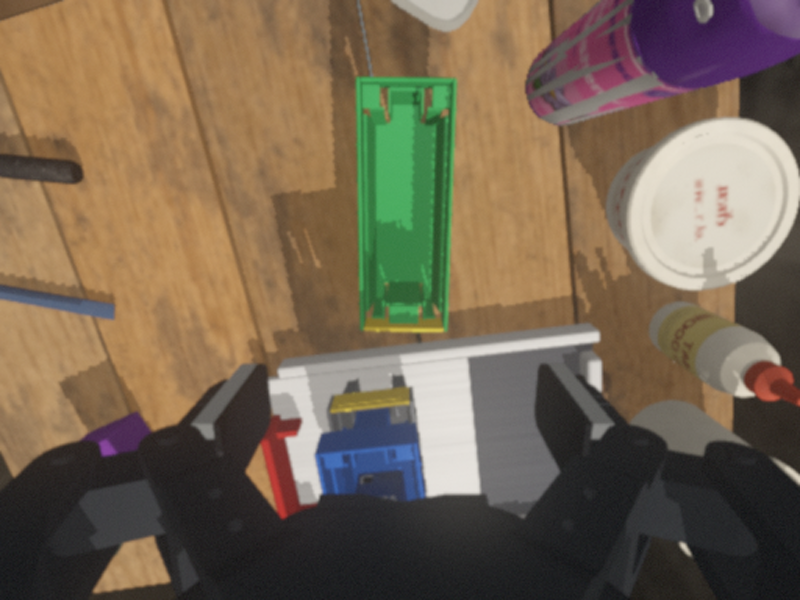

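The green rim is at (357,79),(455,78),(448,330),(361,330), yellow end at the bottom. I'll check clearance to the purple can, whose near foot is around (545,115).

```bash
python3 - <<'E'
from h import *
import pickle; C=pickle.load(open('C10.pkl','rb'))
quad(C,'green',[(361,330),(357,79),(455,78),(448,330)],.06)
for p in [(530,95),(560,122),(600,195)]: print(px2w(C,p[0]/1.5625,p[1]/1.5625,0),px2w(C,p[0]/1.5625,p[1]/1.5625,.1))
print(px2w(C,635/1.5625,60/1.5625,.15))
plan(.6155,-.137,.024,80)
E
```

```text
green [ 0.6196 -0.1376] longdir 79.6 L 0.167 W 0.062
[ 0.7274 -0.0726  0.    ] [ 0.6987 -0.0823  0.1   ]
[ 0.7482 -0.0958  0.    ] [ 0.7138 -0.0992  0.1   ]
[ 0.7753 -0.1563  0.    ] [ 0.7334 -0.1432  0.1   ]
[ 0.731  -0.0812  0.15  ]
pose [ 0.6093 -0.1768  0.2234] 79.78 twist -0.054 off [ 1.008 -0.02   4.986]
```

Request:
jog_arm(offset=[[0.5,0.03,0],[0.5,0.03,0],[0,0,0.5],[0,0,0.5],[0,0,0.5],[0,0,0.5],[0,0,0.5],[0,0,0.5],[0,0,0.5],[0,0,0.5],[0,0,0.4],[0,0,0.3],[0,0,0.26],[0,0,0],[0,0,0]], twist=[0,0,0,0,0,0,0,0,0,0,0,0,0,0,0])

```text
time_s: 43.1
tcp_pos: [0.6191, -0.1374, 0.0253]
orientation: [-180.0, 0.0, 79.8]
ft_force: [-0.6, 0.5, 0.7]
width: 0.0853
gripper_force: 0.0
```

Request:
jog_arm(offset=[[0,0,0],[0,0,0],[0,0,0],[0,0,0],[0,0,0],[0,0,0],[0,0,0],[0,0,0]], twist=[0,0,0,0,0,0,0,0], gripper=1)

```text
time_s: 43.77
tcp_pos: [0.6202, -0.1372, 0.0267]
orientation: [179.9, -0.0, 79.9]
ft_force: [-1.5, 0.0, 7.4]
width: 0.0632
gripper_force: 67.2
```

Request:
jog_arm(offset=[[0,0,-0.3],[0,0,-0.5],[0,0,-0.5],[0,0,-0.5],[0,0,-0.5],[0,0,-0.5],[0,0,-0.5],[0,0,-0.5],[0,0,-0.5],[0,0,-0.5],[0,0,-0.5],[0,0,-0.3],[0,0,0],[0,0,0]], twist=[0,0,0,0,0,0,0,0,0,0,0,0,0,0])

```text
time_s: 44.93
tcp_pos: [0.6193, -0.1369, 0.2495]
orientation: [180.0, -0.0, 79.9]
ft_force: [0.6, 0.1, -2.3]
width: 0.0633
gripper_force: 66.4
```

```bash
python3 - <<'E'
from h import *
plan(.565,-.352,.25); plan(.565,-.352,.25,-93)
E
```

```text
pose [ 0.6193 -0.1369  0.2495] 79.85 twist 0 off [-5.532 -0.388 -0.012]
pose [ 0.6193 -0.1369  0.2495] 79.85 twist 43.213 off [ 5.44   1.073 -0.012]
```

Request:
jog_arm(offset=[[-0.46,-0.03,0],[-0.46,-0.03,0],[-0.46,-0.03,0],[-0.46,-0.03,0],[-0.46,-0.03,0],[-0.46,-0.03,0],[-0.46,-0.03,0],[-0.46,-0.03,0],[-0.46,-0.03,0],[-0.46,-0.03,0],[-0.46,-0.04,0],[-0.46,-0.04,0],[0,0,0],[0,0,0]], twist=[0,0,0,0,0,0,0,0,0,0,0,0,0,0])

```text
time_s: 46.1
tcp_pos: [0.5641, -0.3525, 0.2476]
orientation: [-179.9, -0.0, 79.7]
ft_force: [0.2, 1.1, -2.0]
width: 0.063
gripper_force: 66.4
```

Request:
jog_arm(offset=[[0,0,0],[0,0,0],[0,0,0],[0,0,0],[0,0,0],[0,0,0],[0,0,0],[0,0,0],[0,0,0],[0,0,0],[0,0,0],[0,0,0],[0,0,0],[0,0,0],[0,0,0],[0,0,0],[0,0,0],[0,0,0],[0,0,0],[0,0,0]], twist=[1,1,1,1,1,1,1,1,1,1,1,1,1,1,1,1,1,1,1,1])

```text
time_s: 47.77
tcp_pos: [0.5659, -0.3498, 0.2481]
orientation: [-179.9, 0.1, -0.3]
ft_force: [0.0, 0.1, -1.6]
width: 0.0627
gripper_force: 66.3
```

Request:
jog_arm(offset=[[0,0,0],[0,0,0],[0,0,0],[0,0,0],[0,0,0],[0,0,0],[0,0,0],[0,0,0],[0,0,0],[0,0,0],[0,0,0],[0,0,0],[0,0,0],[0,0,0],[0,0,0],[0,0,0],[0,0,0],[0,0,0],[0,0,0],[0,0,0]], twist=[1,1,1,1,1,1,1,1,1,1,1,1,1,1,1,1,1,1,1,1])

```text
time_s: 49.43
tcp_pos: [0.566, -0.3499, 0.2481]
orientation: [180.0, 0.1, -80.3]
ft_force: [-0.8, -0.1, -0.3]
width: 0.0633
gripper_force: 66.3
```

Request:
jog_arm(offset=[[0,0,0],[0,0,0],[0,0,0],[0,0,0],[0,0,0],[0,0,0]], twist=[1,1,1,0.2,0,0])

```text
time_s: 49.93
tcp_pos: [0.5657, -0.3508, 0.2487]
orientation: [180.0, 0.0, -92.8]
ft_force: [-0.6, 0.5, -2.2]
width: 0.0632
gripper_force: 66.3
```

```bash
python3 - <<'E'
from h import *
plan(.565,-.352,.25,-93); print(np.round(r.read_state()['q'],1))
C=cam('wrist');save('wrist','w11.png',s=1.5625)
p=np.array(r.read_state()['tcp_pos']); psi=np.radians(r.read_state()['orientation'][2]); t=np.array([np.cos(psi),np.sin(psi),0]); w=np.array([np.sin(psi),-np.cos(psi),0])
z=np.array([0,0,.06-.0265])
print(w2px(C,[p+z+.0835*t+.031*w,p+z+.0835*t-.031*w])*1.5625)
E
```

```text
pose [ 0.5657 -0.3508  0.2487] -92.78 twist 0.055 off [ 0.031  0.015 -0.031]
[ -18.1   38.8   74.9   82.3  -37.3   86.7 -127.4]
[[545.625    92.34375]
 [269.21875  92.1875 ]]
```

View pics/w11.png

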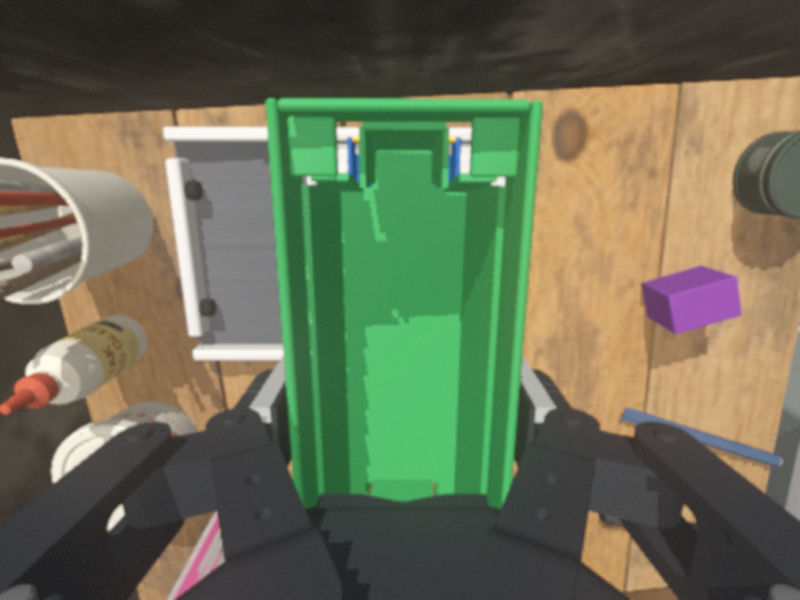

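The green tote is held level with its plain end towards -y (row 98 against 92 predicted, about 1.3 mm, the same as blue). Lowering.

Request:
jog_arm(offset=[[0.04,0.015,0],[0,0,0.3],[0,0,0.4],[0,0,0.4],[0,0,0.4],[0,0,0.4],[0,0,0.2],[0,0,0.1],[0,0,0],[0,0,0]], twist=[0.04,0,0,0,0,0,0,0,0,0])

```text
time_s: 50.82
tcp_pos: [0.5648, -0.3534, 0.1618]
orientation: [-180.0, -0.0, -93.1]
ft_force: [0.5, 0.3, -2.2]
width: 0.0629
gripper_force: 66.3
```

Request:
jog_arm(offset=[[0,0,0.06],[0,0,0.06],[0,0,0.06],[0,0,0.06],[0,0,0.03],[0,0,0],[0,0,0]], twist=[0,0,0,0,0,0,0])

```text
time_s: 51.4
tcp_pos: [0.5647, -0.3531, 0.1505]
orientation: [180.0, -0.0, -93.1]
ft_force: [-0.5, -0.5, -2.2]
width: 0.0633
gripper_force: 66.3
```

Request:
jog_arm(offset=[[0,0,0.03],[0,0,0.03],[0,0,0.03],[0,0,0.02],[0,0,0],[0,0,0]], twist=[0,0,0,0,0,0])

```text
time_s: 51.9
tcp_pos: [0.5648, -0.3533, 0.1477]
orientation: [-179.9, 0.0, -93.1]
ft_force: [-2.6, 3.8, 11.1]
width: 0.0629
gripper_force: 68.1
```

Request:
jog_arm(offset=[[0,0,0],[0,0,0],[0,0,0],[0,0,0],[0,0,0],[0,0,0]], twist=[0,0,0,0,0,0], gripper=-1)

```text
time_s: 52.4
tcp_pos: [0.5647, -0.3532, 0.146]
orientation: [180.0, -0.0, -93.1]
ft_force: [0.2, 0.6, -0.5]
width: 0.0851
gripper_force: 0.0
```

Request:
jog_arm(offset=[[0,0,-0.3],[0,0,-0.5],[0,0,-0.5],[0,0,-0.5],[0,0,-0.5],[0,0,-0.5],[0,0,0],[0,0,0],[0,0,0]], twist=[0,0,0,0,0,0,0,0,0])

```text
time_s: 53.15
tcp_pos: [0.5646, -0.3531, 0.2582]
orientation: [-180.0, 0.0, -93.1]
ft_force: [0.5, 0.6, -0.2]
width: 0.0855
gripper_force: 0.0
```

```bash
python3 - <<'E'
from h import *
st()
C=cam('wrist');save('wrist','w12.png')
im=cv2.imread('pics/full_w12.png'); hsv=cv2.cvtColor(im,cv2.COLOR_BGR2HSV)
m=cv2.inRange(hsv,(45,90,40),(85,255,255))
n,l,s,c=cv2.connectedComponentsWithStats(m); k=1+s[1:,4].argmax(); print(s[k])
cs,_=cv2.findContours((l==k).astype('uint8'),cv2.RETR_EXTERNAL,2); h=cv2.convexHull(cs[0])
q=cv2.approxPolyDP(h,8,True).reshape(-1,2); print(q.tolist())
for a in q: print(px2w(C,a[0],a[1],.181))
y=cv2.inRange(hsv,(20,120,90),(35,255,255)); ys,xs=np.nonzero(y); print('yellow',xs.min(),xs.max(),ys.min(),ys.max(),len(xs)) if len(xs) else 0
psi=np.radians(-92.9); t=np.array([np.cos(psi),np.sin(psi),0]); w=np.array([np.sin(psi),-np.cos(psi),0]); c=np.array([.566,-.351,.181])
print('expected',w2px(C,[c+a*t+b*w for a,b in((.0835,-.031),(.0835,.031),(-.0835,.031),(-.0835,-.031))]).tolist())
E
```

```text
time_s 53.15
tcp_pos [ 0.5646 -0.3531  0.2582]
orientation [-1.799973e+02  1.270000e-02 -9.311040e+01]
ft_force [ 0.4725  0.602  -0.2178]
width 0.0855
gripper_force 0.0
[  215    87    86   202 14053]
[[300, 88], [292, 287], [222, 287], [215, 88]]
[ 0.5305 -0.4325  0.181 ]
[ 0.5399 -0.2665  0.181 ]
[ 0.6016 -0.2697  0.181 ]
[ 0.5922 -0.4358  0.181 ]
yellow 224 289 91 289 955
expected [[214.2, 87.8], [299.6, 87.5], [292.7, 287.4], [222.6, 287.5]]
```

The green tote's corners match the predicted level within 1 px. Next: retreat, shut the gripper, turn it so the camera is to the side, and go in front of the push plate.

Request:
jog_arm(offset=[[0,0.4,0],[0,0.4,0],[0,0.4,0],[0,0.4,0],[0,0.4,0],[0,0.4,0],[0,0.4,0],[0,0.4,0],[0,0.4,0],[0,0.2,0],[0,0,0]], twist=[0,0,0,0,0,0,0,0,0,0,0], gripper=1)

```text
time_s: 54.12
tcp_pos: [0.4109, -0.3449, 0.2576]
orientation: [-180.0, 0.1, -93.2]
ft_force: [-0.7, 0.8, -0.5]
width: 0.0
gripper_force: 0.0
```

Request:
jog_arm(offset=[[0,0,0],[0,0,0],[0,0,0],[0,0,0],[0,0,0],[0,0,0],[0,0,0],[0,0,0],[0,0,0],[0,0,0],[0,0,0],[0,0,0],[0,0,0],[0,0,0],[0,0,0],[0,0,0],[0,0,0],[0,0,0],[0,0,0],[0,0,0]], twist=[-1,-1,-1,-1,-1,-1,-1,-1,-1,-1,-1,-1,-1,-1,-1,-1,-1,-1,-1,-1])

```text
time_s: 55.78
tcp_pos: [0.4135, -0.3444, 0.2575]
orientation: [-180.0, 0.1, -12.9]
ft_force: [0.5, 0.4, -0.8]
width: -0.0001
gripper_force: 0.0
```

Request:
jog_arm(offset=[[0,0,0],[0,0,0],[0,0,0],[0,0,0],[0,0,0],[0,0,0],[0,0,0],[0,0,0],[0,0,0],[0,0,0],[0,0,0],[0,0,0],[0,0,0],[0,0,0],[0,0,0],[0,0,0],[0,0,0],[0,0,0],[0,0,0],[0,0,0]], twist=[-1,-1,-1,-1,-1,-1,-1,-1,-1,-1,-1,-1,-1,-1,-1,-1,-1,-1,-1,-1])

```text
time_s: 57.45
tcp_pos: [0.4135, -0.3443, 0.2573]
orientation: [-179.9, -0.0, 67.1]
ft_force: [0.2, -1.2, -0.5]
width: -0.0004
gripper_force: 0.0
```

Request:
jog_arm(offset=[[0,0,0],[0,0,0],[0,0,0],[0,0,0],[0,0,0],[0,0,0],[0,0,0]], twist=[-1,-1,-1,-1,-1,0,0])

```text
time_s: 58.03
tcp_pos: [0.4132, -0.3446, 0.2575]
orientation: [-179.9, -0.0, 86.8]
ft_force: [0.4, -0.5, -0.9]
width: -0.0001
gripper_force: 0.0
```

```bash
python3 - <<'E'
from h import *
plan(.425,-.344,.03,87)
E
```

```text
pose [ 0.4132 -0.3446  0.2575] 86.79 twist -0.053 off [0.03  0.293 5.688]
```

Down to 0.03, then forward to just short of the plate.

Request:
jog_arm(offset=[[0.03,0.15,0.4],[0,0.14,0.5],[0,0,0.5],[0,0,0.5],[0,0,0.5],[0,0,0.5],[0,0,0.5],[0,0,0.5],[0,0,0.5],[0,0,0.5],[0,0,0.4],[0,0,0.3],[0,0,0.09],[0,0,0],[0,0,0]], twist=[0,0,0,0,0,0,0,0,0,0,0,0,0,0,0])

```text
time_s: 59.28
tcp_pos: [0.4249, -0.3447, 0.031]
orientation: [180.0, 0.0, 86.8]
ft_force: [-0.2, -0.5, -0.1]
width: -0.0001
gripper_force: 0.0
```

Request:
jog_arm(offset=[[0,0.1,0],[0,0.1,0],[0,0.1,0],[0,0.1,0],[0,0.1,0],[0,0.06,0],[0,0.06,0],[0,0.06,0],[0,0.06,0],[0,0.06,0],[0,0,0]], twist=[0,0,0,0,0,0,0,0,0,0,0])

```text
time_s: 60.2
tcp_pos: [0.4565, -0.3461, 0.0304]
orientation: [-180.0, -0.0, 86.9]
ft_force: [-0.4, 0.5, -0.2]
width: 0.0003
gripper_force: 0.2
```

Request:
jog_arm(offset=[[0,0.03,0],[0,0.03,0],[0,0.04,0],[0,0.04,0],[0,0.04,0],[0,0.04,0],[0,0.04,0],[0,0.04,0],[0,0.04,0],[0,0.04,0],[0,0.04,0],[0,0.04,0],[0,0.04,0],[0,0.04,0],[0,0.04,0],[0,0.04,0],[0,0.04,0],[0,0.04,0],[0,0.04,0],[0,0.04,0]], twist=[0,0,0,0,0,0,0,0,0,0,0,0,0,0,0,0,0,0,0,0])

```text
time_s: 61.87
tcp_pos: [0.4878, -0.3477, 0.0305]
orientation: [-180.0, -0.0, 86.9]
ft_force: [-5.1, 1.7, -1.2]
width: -0.0002
gripper_force: 2.1
```

Request:
jog_arm(offset=[[0,0.04,0],[0,0.04,0],[0,0.04,0],[0,0.04,0],[0,0.04,0],[0,0.04,0],[0,0.04,0],[0,0.04,0],[0,0.04,0]], twist=[0,0,0,0,0,0,0,0,0])

```text
time_s: 62.62
tcp_pos: [0.5022, -0.3485, 0.0305]
orientation: [-180.0, -0.0, 86.9]
ft_force: [-3.9, 1.4, -0.8]
width: -0.0003
gripper_force: 2.1
```

Request:
jog_arm(offset=[[0,0.03,0],[0,0.03,0],[0,0.03,0],[0,0.03,0]], twist=[0,0,0,0])

```text
time_s: 62.95
tcp_pos: [0.507, -0.3487, 0.0305]
orientation: [-180.0, -0.0, 86.9]
ft_force: [-3.8, 2.4, -2.0]
width: 0.0001
gripper_force: 2.1
```

Request:
jog_arm(offset=[[0,0.03,0],[0,0.03,0],[0,0.03,0]], twist=[0,0,0])

```text
time_s: 63.2
tcp_pos: [0.5106, -0.3489, 0.0305]
orientation: [-180.0, -0.0, 86.9]
ft_force: [-4.5, 3.5, -2.1]
width: -0.0001
gripper_force: 2.1
```

Request:
jog_arm(offset=[[0,0.03,0],[0,0.03,0],[0,0.03,0]], twist=[0,0,0])

```text
time_s: 63.45
tcp_pos: [0.5142, -0.3491, 0.0305]
orientation: [-180.0, -0.0, 86.9]
ft_force: [-3.6, 2.9, -2.2]
width: -0.0001
gripper_force: 2.1
```

Request:
jog_arm(offset=[[0,0.03,0],[0,0.03,0],[0,0.03,0]], twist=[0,0,0])

```text
time_s: 63.7
tcp_pos: [0.5178, -0.3492, 0.0305]
orientation: [-180.0, -0.0, 86.9]
ft_force: [-4.2, 3.2, -1.3]
width: 0.0004
gripper_force: 2.1
```

Request:
jog_arm(offset=[[0,0.03,0],[0,0.03,0],[0,0.03,0]], twist=[0,0,0])

```text
time_s: 63.95
tcp_pos: [0.5214, -0.3494, 0.0305]
orientation: [-180.0, -0.0, 86.9]
ft_force: [-4.5, 3.4, -1.8]
width: -0.0002
gripper_force: 2.1
```

Request:
jog_arm(offset=[[0,0.03,0],[0,0.03,0],[0,0.03,0]], twist=[0,0,0])

```text
time_s: 64.2
tcp_pos: [0.525, -0.3496, 0.0305]
orientation: [-180.0, -0.0, 86.9]
ft_force: [-5.2, 3.2, -0.7]
width: -0.0001
gripper_force: 2.1
```

```bash
python3 - <<'E'
from h import *
import pickle; C=pickle.load(open('C7.pkl','rb'))
for p in [(292,200),(177,197),(195,325),(303,340)]: print(px2w(C,p[0]/1.5625,p[1]/1.5625,.017))
E
```

```text
[ 0.6439 -0.4021  0.017 ]
[ 0.727  -0.4086  0.017 ]
[ 0.7314 -0.3103  0.017 ]
[ 0.6481 -0.2933  0.017 ]
```

Request:
jog_arm(offset=[[0,0.03,0],[0,0.03,0],[0,0.03,0],[0,0.03,0]], twist=[0,0,0,0])

```text
time_s: 64.53
tcp_pos: [0.5298, -0.3499, 0.0305]
orientation: [-180.0, -0.0, 86.9]
ft_force: [-4.2, 3.7, -2.5]
width: -0.0
gripper_force: 2.1
```

Request:
jog_arm(offset=[[0,0.03,0],[0,0.03,0],[0,0.03,0],[0,0.03,0]], twist=[0,0,0,0])

```text
time_s: 64.87
tcp_pos: [0.5346, -0.3501, 0.0305]
orientation: [-180.0, -0.0, 86.9]
ft_force: [-3.7, 2.5, -2.3]
width: 0.0002
gripper_force: 2.1
```

Request:
jog_arm(offset=[[0,0.03,0],[0,0.03,0],[0,0.03,0]], twist=[0,0,0])

```text
time_s: 65.12
tcp_pos: [0.5382, -0.3503, 0.0305]
orientation: [-180.0, -0.0, 86.9]
ft_force: [-4.4, 3.9, -2.1]
width: -0.0002
gripper_force: 2.1
```

Request:
jog_arm(offset=[[0,0.03,0],[0,0.03,0]], twist=[0,0])

```text
time_s: 65.28
tcp_pos: [0.5397, -0.3504, 0.0304]
orientation: [-179.9, -0.0, 86.9]
ft_force: [-13.2, 5.8, 5.2]
width: -0.0001
gripper_force: 6.2
```

The force jumped from 4 to 13 N, so the stop has been reached. I'll confirm with one small row, then back off.

Request:
jog_arm(offset=[[0,0.02,0],[0,0,0],[0,0,0]], twist=[0,0,0])

```text
time_s: 65.53
tcp_pos: [0.5397, -0.3503, 0.0304]
orientation: [-179.8, -0.1, 86.9]
ft_force: [-11.4, 5.9, 4.3]
width: 0.0001
gripper_force: 5.8
```

Request:
jog_arm(offset=[[0,-0.05,0],[0,-0.1,0],[0,-0.3,0],[0,-0.4,0],[0,-0.4,0],[0,-0.4,0],[0,-0.4,0],[0,-0.4,0],[0,-0.1,0],[0,0,-0.5],[0,0,-0.5],[0,0,-0.5],[0,0,-0.5],[0,0,-0.5],[0,0,-0.5],[0,0,-0.5],[0,0,-0.5],[0,0,0],[0,0,0],[0,0,0]], twist=[0,0,0,0,0,0,0,0,0,0,0,0,0,0,0,0,0,0,0,0])

```text
time_s: 67.2
tcp_pos: [0.44, -0.3451, 0.1905]
orientation: [179.9, 0.0, 86.9]
ft_force: [0.4, -1.2, -0.2]
width: 0.0001
gripper_force: 0.0
```

```bash
python3 - <<'E'
from h import *
st()
for cn in('top','scene'):
    C=cam(cn);save(cn,'f_%s.png'%cn)
    im=cv2.imread('pics/full_f_%s.png'%cn); hsv=cv2.cvtColor(im,cv2.COLOR_BGR2HSV)
    m=cv2.inRange(hsv,(50,120,40),(80,255,255))
    n,l,s,c=cv2.connectedComponentsWithStats(m); big=[i for i in range(1,n) if s[i,4]>150]
    psi=np.radians(-92.9); t=np.array([np.cos(psi),np.sin(psi),0]); w=np.array([np.sin(psi),-np.cos(psi),0]); g=np.array([.566+.0825,-.351-.0043,.181])
    e=w2px(C,[g+a*t+b*w for a,b in((.0835,-.031),(.0835,.031),(-.0835,.031),(-.0835,-.031))])
    print(cn,'expected',e.tolist())
    for i in big:
        cs,_=cv2.findContours((l==i).astype('uint8'),cv2.RETR_EXTERNAL,2); print(s[i].tolist(),cv2.approxPolyDP(cv2.convexHull(cs[0]),3,True).reshape(-1,2).tolist())
E
```

```text
time_s 67.2
tcp_pos [ 0.44   -0.3451  0.1905]
orientation [1.799433e+02 2.120000e-02 8.691350e+01]
ft_force [ 0.3558 -1.1683 -0.2286]
width 0.0001
gripper_force 0.0
top expected [[414.7, 132.6], [414.2, 154.6], [352.5, 150.0], [353.5, 128.2]]
[351, 128, 66, 29, 1496] [[354, 128], [414, 132], [415, 155], [351, 152]]
scene expected [[162.8, 82.7], [182.6, 79.5], [192.0, 117.4], [170.9, 121.0]]
[163, 80, 28, 40, 839] [[184, 80], [190, 116], [171, 119], [163, 83]]
```

```bash
python3 -c "
from bench import r
print(r.job_done())"
```

```text
the job is handed in; nothing more can be done
None
```

The job is handed in; no verdict came back. One blue carton is in the grey tote and one in the blue (no third was seen), blue stands on grey and green on blue, and the tray is pushed to its stop, felt as a rise from about 4 to 13 N, with the hammer and tape untouched.

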